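# Load and mark a sign block in the sloping marking jig

### The job

Set the loose brown beech block, lengthwise, on the flat white foot of the marking jig and let go of it, then push it up the sloping bed between the rails, under the clear guard, until it presses firmly on the red stop; the stop is only friction-clamped and must not be shoved out of its setting. With the block left resting square against the stop, press the blue punch head on top of the guard all the way down and let it spring back. Leave everything else on the table where it is.

Things in the scene. Friction and masses are not known exactly. Their poses are not given: they have to be found in the camera images.
- block_center (a point): Centre (half-way up) of the loose beech block, 90 long (its x) by 54 wide (its y) by 36 mm high, plain brown wood with a paler plywood panel on top; both ends are alike. About 0.1 to 0.2 kg. It starts lying flat on the table to the right of the jig.
- jig: The fixed white-faced marking jig, 400 long by 130 mm wide. Origin on the table under its middle, x lengthwise, uphill, z up. From x = -200 to -80 mm it is a flat foot 20 mm high; from -80 to +200 mm its bed rises at 9 degrees from there. Wood stays put on the bed by friction and slides up it with under 3 N.
- rails_mouth (a point): Centre of the mouth between the two aluminium rails, on the bed at jig x = -75 mm; axes as the jig's. The rails are 10 mm high, 60 mm apart inside and run up to jig x = +170 mm; their first 35 mm are flared lead-ins, about 72 mm apart at the mouth.
- guard_edge (a point): Middle of the lower edge of the clear guard where the block goes under: jig x = +26 mm, 100 mm above the table. The guard is level, 6 mm thick, 122 mm wide, 149 mm long, on grey posts 94 mm apart. A block at the stop has its rear end 14 to 24 mm inside this edge, too far for an upright tool: tilt it some 40 degrees, tips leading uphill, and push low on the rear end with shut fingers.
- foot (a point): Centre of the flat foot's top surface (140 mm from the jig's origin towards -x, 20 mm above the table), axes as the jig's: where the block's underside is first set, its length along x.
- stop_face (a point): Red stop bar, 56 wide, 12 thick, 30 mm high, across the bed under the guard; this point is the foot of its face towards the block, on the centre line at bed level. x points up along the slope, z square to the bed. A block resting on it has its centre at x = -45, y = 0, z = +18 mm here. Its setting differs each time; friction-clamped, it slips uphill above about 16 N. Seat the block with 5 to 12 N.
- plunger_top (a point): Centre of the top of the blue round punch head (30 mm across) above the guard, 141 mm above the table when up, at jig x = +90 mm, y = 0. Pushed straight down from above; z up.
- plunger (a joint): Travel of the punch head, m: 0 up, 0.012 fully down on its stop. Spring-loaded: it takes 4 N to start and about 9 N at the bottom, and returns by itself.
- glue: White glue bottle, 48 mm across, 130 mm high, standing; origin under its centre. Leave alone.
- sandblock: Cork sanding block 100 x 50 x 25 mm, lying between robot and jig; origin under its centre. Leave alone.
- painted: Finished blue-painted block, 75 x 50 x 34 mm; origin under its centre. Leave alone.
- driver: Screwdriver lying beyond the jig. Leave alone.
- adapter: Black power adapter 110 x 52 x 34 mm at the right; origin under its centre. Leave alone.
- pot: Blue pot 76 mm across, 95 mm high, with pencils up to 170 mm high, at the left; origin under its centre. Leave alone.
There are look-alikes about, which are no part of the job. What is shaped like the part that bears block_center but pink or turquoise is not meant.

How it is judged:
On the way, in this order (a step that is already met when the one before it is completed fails the run):
1. the block lies on the flat foot of the jig, let go (x of block_center in the frame of foot between -0.04 and 0.055 m and y of block_center in the frame of foot between -0.025 and 0.025 m and z of block_center in the frame of foot between 0.013 and 0.026 m and contact force between the fingers and block below 0.1 N and linear speed of block below 0.02 m/s), for 0.2 s.
2. the block, up on the sloping bed, presses on the stop with more than 3 N (x of block_center in the frame of stop_face between -0.048 and -0.04 m and y of block_center in the frame of stop_face between -0.006 and 0.006 m and z of block_center in the frame of stop_face between 0.014 and 0.022 m and angle between the x axis of block_center and the x axis of stop_face, either way round below 0.07 rad and contact force between block and fence above 3 N), for 0.2 s.
3. the punch head is fully down (11 of 12 mm or more) with the block home against the stop (x of block_center in the frame of stop_face between -0.048 and -0.04 m and y of block_center in the frame of stop_face between -0.006 and 0.006 m and z of block_center in the frame of stop_face between 0.014 and 0.022 m and angle between the x axis of block_center and the x axis of stop_face, either way round below 0.07 rad and value of joint plunger above 0.011 m), for 0.1 s.
At the end, for the whole second after the job is handed in: The block lies on the sloping bed within 3 mm of the stop's face, within 6 mm of the centre line and square to the stop within 4 degrees, at rest; the stop is within 3 mm of where it was set; the punch head is back up (within 1 mm) (x of block_center in the frame of stop_face between -0.048 and -0.04 m and y of block_center in the frame of stop_face between -0.006 and 0.006 m and z of block_center in the frame of stop_face between 0.014 and 0.022 m and angle between the x axis of block_center and the x axis of stop_face, either way round below 0.07 rad and value of joint plunger below 0.001 m and linear speed of block below 0.01 m/s and distance of stop_face from where it was at the start of the episode below 0.003 m); the robot touches nothing.
It fails at once if the stop is shoved more than 3 mm out of its setting (distance of stop_face from where it was at the start of the episode above 0.003 m).
It fails at once if another thing on the table is moved more than 20 mm (distance of any of glue, sandblock, painted, driver, adapter, pot from where it was at the start of the episode above 0.02 m).
It also fails if it takes over 64 s, if anything falls off the work surface, if the arm or the gripper's body presses on something with over 40 N, if the wrist force passes 120 N, or if a joint passes its speed limit or range.

### The arm

A 6-joint arm with a two-finger parallel gripper is mounted at the origin on the work surface. World frame = base frame: x ahead of the robot, y to its left, z up, the work surface at z = 0. Lengths are in m, angles in rad, forces in N, time in s.
With the tool pointing down it reaches from about 0.35 to 0.975 m from the base axis. Payload 4.9 kg.
Tool frame: the origin (TCP) lies midway between the tips of the shut fingers; the grasp point (between the pads) lies 19 mm behind it; z points along the fingers, y is the direction in which the jaws open and shut (so a half turn about z gives the same grasp; the last joint's range is limited). The gripper opens to 85 mm and grips with 20 to 120 N. Pads are 22 mm wide; open, the fingers measure 114 mm over their backs; the gripper's body (76 mm by 85 mm) begins 54 mm behind the grasp point. The pads swing forward as they close: fully open they stand 13 mm farther back than shut.
Start: joints at [0.997, 0.053, 1.613, -0, 1.476, -0.119], TCP at [0.275, 0.561, 0.231] pointing down, gripper open.
Joint ranges: [-3.01, 3.01], [-1.01, 2.22], [0.06, 2.58], [-1.02, 4.17], [0.09, 2.62], [-3.14, 3.14]. Speed limits (rad/s): [2.57, 2.57, 3.14, 3.14, 3.14, 3.14].

### API

Orientations are given as a unit quaternion [w, x, y, z].
In Python, from plant import manip gives the robot as it stands. The module is installed in compiled form; this text tells all that it offers.
- The arm moves only by the tool move_arm, never from a script. Its argument "rows" is a list of rows, each an object of numbers: "tx", "ty", "tz": the shift along the tool's x, y, z in m; "ax", "ay", "az": the turn, a rotation vector about the tool's x, y, z in degrees; "jaw": the closure in counts, from 0 (fully open) to 255 (shut). In form: [{"tx": .., "ty": .., "tz": .., "ax": .., "ay": .., "az": .., "jaw": ..}, ...]. A call has 1 to 12 rows; each row shifts and turns the pose as measured when the row begins, along the tool's axes as they then stand; what a row does not reach is not made up. A row lasts 1/10 s, in which the tool goes at most 50 mm and 8.59 degrees, less where a joint would pass 70% of its speed; a pose out of reach is approached as far as the arm can. A call with a gripper value outside its range is refused whole. The fingers move at their own pace and stop on an object; the grip force is fixed at half the most. Time passes only in rows, so rows that do not move let the fingers close. It gives the time, the measured TCP pose, the force and the opening at its end, in the units of the state.
- manip.state(): the state, without advancing time (a new reading comes with each control period).
- manip.grab_frame(name): name is "scene" or "top" or "wrist"; returns a dict with "color" (480x640x3 uint8, red, green, blue), "intrinsics" (3x3 intrinsics, pixels), "dist_coeffs" ([k1, k2, p1, p2, k3] as OpenCV has them; the pictures are not rectified), "R" (3x3) and "t" (3): a world point X has camera coordinates R X + t. Camera axes: x right, y down, z forward; pixel columns grow to the right and rows downward; lengths in m; the calibration is good to about 2 mm. A picture is of the moment at which its call begins. There is no depth.
- manip.job_done(): hands the job in, once; it reports no verdict.
The state is a dict: "time": time; "joint_pos": joint angles; "joint_vel": joint speeds; "joint_efforts": joint torques, N m; "tool_pos": TCP position; "tool_rot": TCP orientation; "contact_force": force on the tool from outside, world axes, zero at the start; "ft_torque": the same for the moment, N m; "gripper_width": opening from 0.0 (shut) to 1.0 (fully open).
Only numpy, scipy, OpenCV 4.12 (cv2) and the standard library are available. Lean on these libraries where they do the work, as an engineer would, in place of code of your own. Each camera call takes 0.05 s, during which the arm holds its last target.

## Working session

There is one attempt and no reset: what is moved stays moved. The work goes in short steps, Python scripts to look and compute and a tool call to move; the robot and the scene stay as the last step left them, time stands still between calls to the robot, and variables do not carry over. Pictures are saved under pics/ and viewed, and the job is handed in when it is done.

Besides the shell and the picture viewer there is one more tool, called as name([rows], argument=value, ...), one row to a line, values as JSON. move_arm: Moves the arm, as the interface text tells. Its arguments: {"type":"object","properties":{"rows":{"type":"array"}},"required":["rows"]}

```bash
mkdir -p pics
python3 - <<'E'
from plant import manip
import cv2
s=manip.state();print({k:s[k] for k in('time','tool_pos','tool_rot','contact_force','gripper_width')})
for n in("scene","top","wrist"):
    f=manip.grab_frame(n);cv2.imwrite(f'pics/{n}0.png',f['color'][:,:,::-1]);print(n,f['intrinsics'].tolist(),f['dist_coeffs'],f['R'].tolist(),f['t'])
E
```

```text
{'time': 0.0, 'tool_pos': array([0.27419454, 0.56094736, 0.2300512 ]), 'tool_rot': array([-3.71188259e-04,  2.25455531e-01,  9.74252894e-01, -9.81955512e-04]), 'contact_force': array([ 0.73567355, -0.02169358,  0.20039258]), 'gripper_width': 0.9955853151103383}
scene [[566.960895124948, 0.0, 310.303326968767], [0.0, 566.960895124948, 233.0137985677158], [0.0, 0.0, 1.0]] [-0.0404123  0.         0.         0.         0.       ] [[0.41075791530364264, 0.9116280971826506, 0.014565282096306031], [0.7610111596249474, -0.33400780784158296, -0.5561481809977922], [-0.5021353900510284, 0.23952660964494044, -0.8309555062278015]] [-0.23157683 -0.37935074  1.8648405 ]
top [[535.3301466172693, 0.0, 323.83579362923234], [0.0, 535.3301466172693, 246.190305326385], [0.0, 0.0, 1.0]] [-0.03885494  0.          0.          0.          0.        ] [[0.005035715118360409, -0.9998997083819575, -0.013236870888662072], [-0.9839654966905933, -0.002594566068896064, -0.1783400391088557], [0.17828780916170567, 0.013922693869741135, -0.983879878694411]] [-0.01626733  0.56790564  1.62596916]
wrist [[357.9572373687338, 0.0, 322.2213603354459], [0.0, 357.9572373687338, 242.51220450086734], [0.0, 0.0, 1.0]] [0.01636707 0.         0.         0.         0.        ] [[0.438190547134847, 0.8988817118118664, -0.0008441397014276707], [0.8606738450643205, -0.41929356182845623, 0.2888484748642582], [0.2592866691981385, -0.12729720020243435, -0.957374454430846]] [-0.6245929  -0.03761629  0.37906823]
```

View pics/scene0.png

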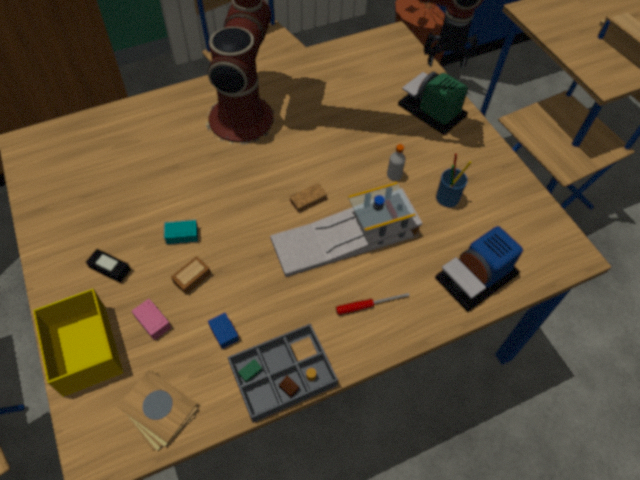

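View pics/top0.png

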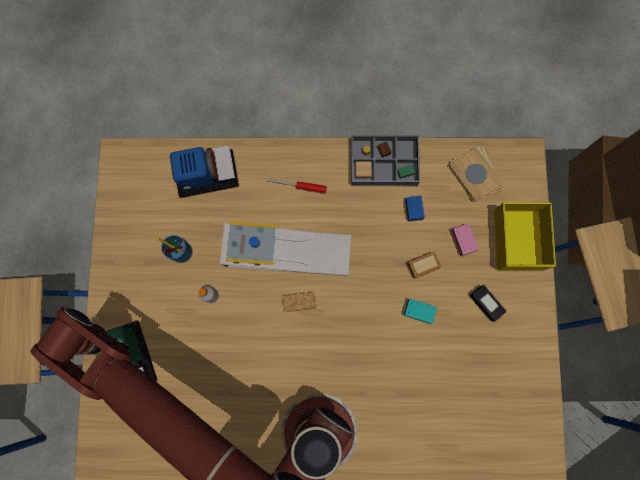

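View pics/wrist0.png

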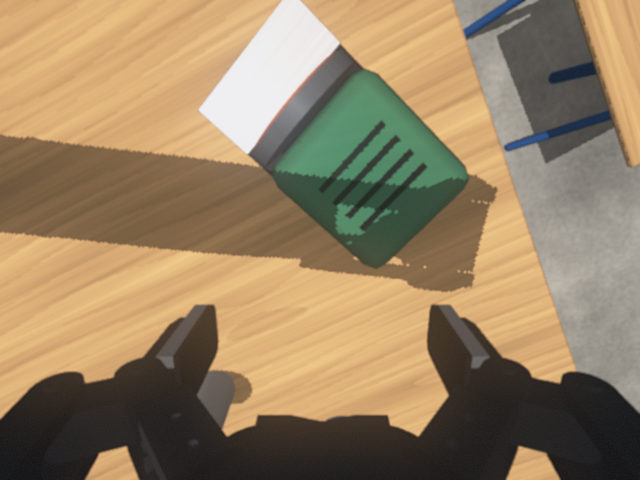

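Candidates, as top-view pixels:
- Brown block with the pale panel at (424,265), which matches the description.
- Pink look-alike (465,240) and turquoise look-alike (421,311).
- Cork sanding block (299,301), painted blue block (415,208), and adapter (487,303).

I choose (424,265), seen at (191,274) in the scene view, and check it in a crop.

```bash
cat > h.py <<'E'
import numpy as np,cv2
from plant import manip
def ray(f,px):
    K=np.array(f['intrinsics']);u=cv2.undistortPoints(np.array(px,float).reshape(-1,1,2),K,np.array(f['dist_coeffs'])).reshape(-1,2)
    R=np.array(f['R']);t=np.array(f['t']);d=np.c_[u,np.ones(len(u))]@R;return -R.T@t,d
def onz(f,px,z):
    c,d=ray(f,px);return c+d*((z-c[2])/d[:,2])[:,None]
def proj(f,X):
    return cv2.projectPoints(np.array(X,float).reshape(-1,3),cv2.Rodrigues(np.array(f['R']))[0],np.array(f['t']),np.array(f['intrinsics']),np.array(f['dist_coeffs']))[0].reshape(-1,2)
E
python3 - <<'E'
from h import *
t=cv2.imread('pics/top0.png');s=cv2.imread('pics/scene0.png')
a=cv2.resize(t[210:300,210:450],None,fx=3.3,fy=3.3,interpolation=cv2.INTER_CUBIC)
b=cv2.resize(s[170:300,160:430],None,fx=2.9,fy=2.9,interpolation=cv2.INTER_CUBIC)
b=b[:, :792];b=cv2.copyMakeBorder(b,0,0,0,792-b.shape[1],0)
cv2.imwrite('pics/c1.png',cv2.copyMakeBorder(a,0,0,0,0,0));cv2.imwrite('pics/c2.png',b)
E
```

```text
(no output)
```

View pics/c1.png

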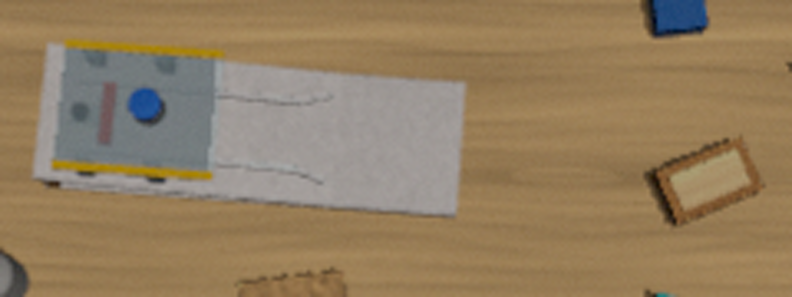

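View pics/c2.png

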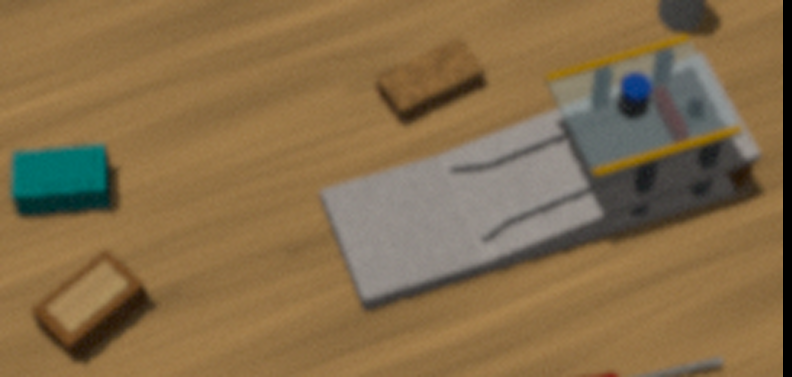

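Crops: the block has brown sides and a pale panel, at c1 (711,181). The jig foot end is at c1 x≈460, and the punch is at (147,104).

Run:
```python
from h import *
T=manip.grab_frame('top');S=manip.grab_frame('scene')
def c1(p):return (np.array(p,float)+.5)/3.3-.5+[210,210]
def c2(p):return (np.array(p,float)+.5)/2.9-.5+[160,170]
ft=onz(T,c1([(466,82),(456,215)]),.02);fs=onz(S,c2([(321,192),(367,305)]),.02)
print('foot',ft,fs)
def blob(im,lo,hi,roi):
    x0,y0,x1,y1=roi;h=cv2.cvtColor(im[y0:y1,x0:x1],cv2.COLOR_RGB2HSV);m=cv2.inRange(h,lo,hi)
    n,l,st,c=cv2.connectedComponentsWithStats(m);i=1+st[1:,4].argmax();ys,xs=np.where(l==i)
    return np.c_[xs+x0,ys+y0],c[i]+[x0,y0]
bp,bc=blob(T['color'],(105,120,60),(130,255,255),(235,225,275,255));print(len(bp),bc,onz(T,bc,.141))
# panel
for n,F,roi in(('T',T,(400,245,450,285)),('S',S,(165,250,215,295))):
    x0,y0,x1,y1=roi;h=cv2.cvtColor(F['color'][y0:y1,x0:x1],cv2.COLOR_RGB2HSV)
    cx,cy={'T':(425,265),'S':(191,272)}[n]
    print(h[cy-y0,cx-x0],h[3,3],h[cy-y0+0,::4].tolist())
print('head scene',onz(S,c2([(635,85)]),.141))
for z in(.036,):
    print('blk T',onz(T,c1([(668,181),(735,148),(753,186),(683,212)]),z),'\nS',onz(S,c2([(50,307),(104,267),(131,290),(80,334)]),z))
```

```text
foot [[ 0.61184252 -0.1000071   0.02      ]
 [ 0.48190261 -0.08993016  0.02      ]] [[ 0.48527938 -0.08735179  0.02      ]
 [ 0.61814326 -0.09541451  0.02      ]]
76 [253.47368421 241.21052632] [[0.566143   0.19397816 0.141     ]]
[ 18  99 165] [ 18 115 153] [[18, 119, 137], [17, 120, 136], [18, 255, 40], [15, 156, 129], [21, 91, 168], [19, 95, 167], [18, 100, 165], [19, 96, 167], [20, 92, 169], [17, 107, 160], [17, 118, 136], [18, 117, 144], [18, 119, 146]]
[ 18 117 163] [ 17 136 154] [[17, 136, 143], [17, 140, 144], [17, 135, 142], [16, 170, 117], [18, 131, 152], [17, 121, 162], [19, 123, 158], [18, 120, 166], [18, 117, 161], [14, 170, 114], [15, 183, 64], [10, 154, 48], [17, 139, 127]]
head scene [[0.56818274 0.19544151 0.141     ]]
blk T [[ 0.51301246 -0.29107819  0.036     ]
 [ 0.54498413 -0.35578074  0.036     ]
 [ 0.5084211  -0.37177729  0.036     ]
 [ 0.48336361 -0.30459188  0.036     ]] 
S [[ 0.51265371 -0.36316382  0.036     ]
 [ 0.4918983  -0.30515318  0.036     ]
 [ 0.52525548 -0.29010127  0.036     ]
 [ 0.55033189 -0.34658705  0.036     ]]
```

```bash
cat >> h.py <<'E'
from scipy.spatial.transform import Rotation as Ro
def pose():
    s=manip.state();q=s['tool_rot'];return np.array(s['tool_pos']),Ro.from_quat([q[1],q[2],q[3],q[0]]),s
def target(pos,yaw,tilt=0,uphill=None):
    """tool y along yaw(deg) world; z down, tilted"""
    y=np.array([np.cos(np.radians(yaw)),np.sin(np.radians(yaw)),0]);z=np.array([0,0,-1.])
    x=np.cross(y,z)
    R=np.c_[x,y,z]
    if tilt: # rotate so tips lead toward uphill
        u=np.array(uphill);ax=np.cross(z,u);ax/=np.linalg.norm(ax);R=Ro.from_rotvec(np.radians(tilt)*ax).as_matrix()@R
    return np.array(pos,float),Ro.from_matrix(R)
def go(pos,yaw,tilt=0,uphill=None):
    p,R,s=pose();tp,tR=target(pos,yaw,tilt,uphill)
    d=R.inv().apply(tp-p);rv=(R.inv()*tR).as_rotvec(degrees=True)
    print('t',round(s['time'],2),'p',p.round(4),'shift tool mm',(d*1000).round(1),'|',round(np.linalg.norm(d)*1000),'rotvec',rv.round(2),'|',np.linalg.norm(rv).round(1),'F',np.array(s['contact_force']).round(1),'w',round(s['gripper_width'],3),'q',np.array(s['joint_pos']).round(2))
    return d,rv
E
python3 - <<'E'
from h import *
go((.516,-.328,.2),23)
p,R,s=pose();f=manip.grab_frame('wrist');c=-np.array(f['R']).T@f['t'];print(R.inv().apply(c-p), R.as_matrix().round(3))
E
```

```text
t 0.25 p [0.2744 0.5612 0.2307] shift tool mm [-607.7 -692.7   31.3] | 922 rotvec [-6.000e-02  2.000e-02  4.094e+01] | 40.9 F [-0.6 -0.1  0.2] w 0.998 q [ 1.    0.05  1.61 -0.    1.48 -0.12]
[ 7.41800523e-02  1.27888182e-04 -1.43058520e-01] [[-0.898  0.439 -0.001]
 [ 0.439  0.898 -0.001]
 [ 0.    -0.001 -1.   ]]
```

move_arm([
  {"tx": -0.033, "ty": -0.037, "tz": 0, "ax": 0, "ay": 0, "az": 0, "jaw": 0},
  {"tx": -0.033, "ty": -0.037, "tz": 0, "ax": 0, "ay": 0, "az": 0, "jaw": 0},
  {"tx": -0.033, "ty": -0.037, "tz": 0, "ax": 0, "ay": 0, "az": 0, "jaw": 0},
  {"tx": -0.033, "ty": -0.037, "tz": 0, "ax": 0, "ay": 0, "az": 0, "jaw": 0},
  {"tx": -0.033, "ty": -0.037, "tz": 0, "ax": 0, "ay": 0, "az": 0, "jaw": 0},
  {"tx": -0.033, "ty": -0.037, "tz": 0, "ax": 0, "ay": 0, "az": 0, "jaw": 0},
  {"tx": -0.033, "ty": -0.037, "tz": 0, "ax": 0, "ay": 0, "az": 0, "jaw": 0},
  {"tx": -0.033, "ty": -0.037, "tz": 0, "ax": 0, "ay": 0, "az": 0, "jaw": 0},
  {"tx": -0.033, "ty": -0.037, "tz": 0, "ax": 0, "ay": 0, "az": 0, "jaw": 0},
  {"tx": -0.033, "ty": -0.037, "tz": 0, "ax": 0, "ay": 0, "az": 0, "jaw": 0},
  {"tx": -0.033, "ty": -0.037, "tz": 0, "ax": 0, "ay": 0, "az": 0, "jaw": 0},
  {"tx": -0.033, "ty": -0.037, "tz": 0, "ax": 0, "ay": 0, "az": 0, "jaw": 0},
])

```text
time: 1.5
tool_pos: [0.437, -0.0152, 0.2312]
tool_rot: [0.004, 0.219, 0.976, 0.0]
contact_force: [0.5, 0.4, 0.7]
gripper_width: 1.0
```

```bash
python3 -c "
from h import *
go((.516,-.328,.2),23)"
```

```text
t 1.5 p [ 0.437  -0.0152  0.2312] shift tool mm [-205. -249.   32.] | 324 rotvec [ 0.28  0.34 41.68] | 41.7 F [0.5 0.4 0.7] w 1.0 q [-0.21 -0.43  2.03  0.    1.53 -1.33]
```

move_arm([
  {"tx": -0.032, "ty": -0.038, "tz": 0.003, "ax": 0, "ay": 0, "az": 0, "jaw": 0},
  {"tx": -0.032, "ty": -0.038, "tz": 0.003, "ax": 0, "ay": 0, "az": 0, "jaw": 0},
  {"tx": -0.032, "ty": -0.038, "tz": 0.003, "ax": 0, "ay": 0, "az": 0, "jaw": 0},
  {"tx": -0.032, "ty": -0.038, "tz": 0.003, "ax": 0, "ay": 0, "az": 0, "jaw": 0},
  {"tx": -0.032, "ty": -0.038, "tz": 0.003, "ax": 0, "ay": 0, "az": 0, "jaw": 0},
  {"tx": -0.032, "ty": -0.038, "tz": 0.003, "ax": 0, "ay": 0, "az": 0, "jaw": 0},
  {"tx": 0, "ty": 0, "tz": 0, "ax": 0, "ay": 0, "az": 8.4, "jaw": 0},
  {"tx": 0, "ty": 0, "tz": 0, "ax": 0, "ay": 0, "az": 8.4, "jaw": 0},
  {"tx": 0, "ty": 0, "tz": 0, "ax": 0, "ay": 0, "az": 8.4, "jaw": 0},
  {"tx": 0, "ty": 0, "tz": 0, "ax": 0, "ay": 0, "az": 8.4, "jaw": 0},
  {"tx": 0, "ty": 0, "tz": 0, "ax": 0, "ay": 0, "az": 8.4, "jaw": 0},
])

```text
time: 2.6
tool_pos: [0.5103, -0.3134, 0.2129]
tool_rot: [0.004, 0.564, 0.826, 0.003]
contact_force: [0.6, 0.3, 0.1]
gripper_width: 1.002
```

```bash
python3 -c "
from h import *
go((.516,-.328,.2),23)
f=manip.grab_frame('wrist');cv2.imwrite('pics/w1.png',f['color'][:,:,::-1])"
```

```text
t 2.6 p [ 0.5103 -0.3134  0.2129] shift tool mm [-15.6  -0.1  13. ] | 20 rotvec [ 0.5   0.24 -1.67] | 1.8 F [0.6 0.3 0.1] w 1.002 q [-0.68 -0.    1.7   0.01  1.44 -1.05]
```

View pics/w1.png

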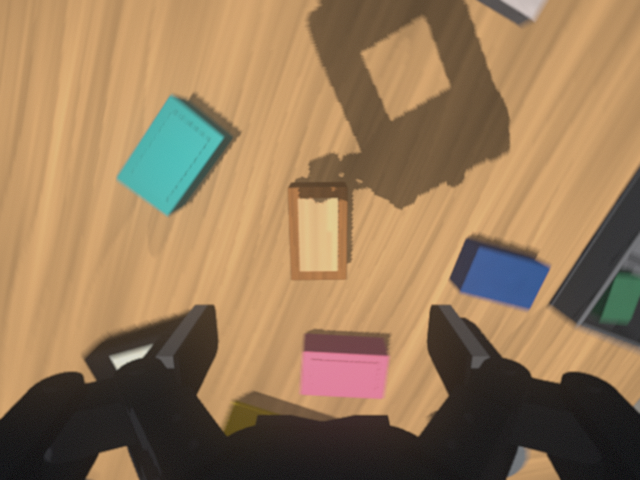

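Wrist view: the block (brown with pale panel) is at (318,232), its top spanning about (290,184)–(347,279) and aligned with the tool within a degree or two.

Run:
```python
from h import *
im=cv2.imread('pics/w1.png')
cv2.imwrite('pics/w1c.png',cv2.resize(im[170:295,275:365],None,fx=4.7,fy=4.7,interpolation=cv2.INTER_CUBIC))
f=manip.grab_frame('wrist')
P=onz(f,[(289.5,184),(347,184),(347.5,279),(290.5,279.5)],.036);print(P,P.mean(0))
for i in range(4):
    d=P[(i+1)%4]-P[i];print(np.linalg.norm(d),np.degrees(np.arctan2(d[1],d[0])))
```

```text
[[ 0.47333333 -0.29404811  0.036     ]
 [ 0.52100947 -0.27562805  0.036     ]
 [ 0.55616934 -0.35985191  0.036     ]
 [ 0.5050571  -0.37999866  0.036     ]] [ 0.51389231 -0.32738168  0.036     ]
0.05111078908627263 21.12443259113105
0.09126815038191798 -67.34154461297814
0.0549395425510407 -158.4872905707674
0.09161820373913296 110.25875904072332
```

View pics/w1c.png

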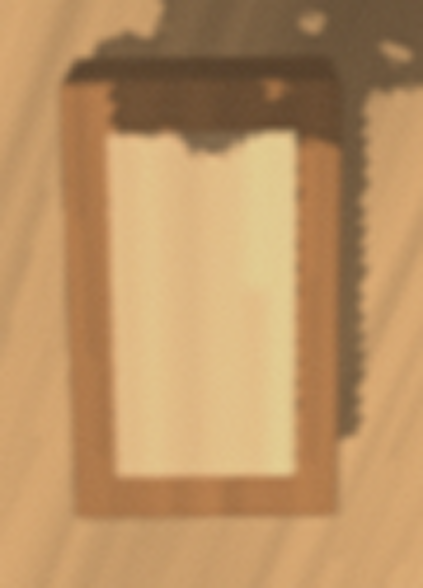

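Run:
```python
from h import *
f=manip.grab_frame('wrist')
P=onz(f,[(288.6,187.2),(347.3,187.2),(346.5,279.4),(291,279.8)],.036);print(P.mean(0))
for i in range(4):
    d=P[(i+1)%4]-P[i];print(np.linalg.norm(d),np.degrees(np.arctan2(d[1],d[0])))
go((P.mean(0)[0],P.mean(0)[1],.06),21.5)
```

```text
[ 0.51445302 -0.3288837   0.036     ]
0.05232589339746904 21.70958816141182
0.08884194073757357 -67.53808999686846
0.053522828113494236 -157.9956370313769
0.08910964973760771 111.69047787825353
t 2.75 p [ 0.5104 -0.3133  0.2131] shift tool mm [-15.3  -3.4 153.1] | 154 rotvec [0.51 0.25 0.37] | 0.7 F [ 0.  -0.2  1.1] w 0.998 q [-0.68 -0.    1.7   0.01  1.44 -1.06]
```

move_arm([
  {"tx": -0.015, "ty": -0.0034, "tz": 0.03, "ax": 0.5, "ay": 0.2, "az": 0, "jaw": 0},
  {"tx": 0, "ty": 0, "tz": 0.045, "ax": 0, "ay": 0, "az": 0, "jaw": 0},
  {"tx": 0, "ty": 0, "tz": 0.045, "ax": 0, "ay": 0, "az": 0, "jaw": 0},
  {"tx": 0, "ty": 0, "tz": 0.035, "ax": 0, "ay": 0, "az": 0, "jaw": 0},
  {"tx": 0, "ty": 0, "tz": 0.0, "ax": 0, "ay": 0, "az": 0, "jaw": 0},
])

```text
time: 3.25
tool_pos: [0.5163, -0.3311, 0.058]
tool_rot: [0.005, 0.553, 0.833, -0.001]
contact_force: [-1.1, 0.6, -0.2]
gripper_width: 1.008
```

```bash
python3 -c "
from h import *
go((.5145,-.329,.002),22)"
```

```text
t 3.25 p [ 0.5163 -0.3311  0.058 ] shift tool mm [ 3.1 -1.  56. ] | 56 rotvec [0.25 0.52 0.86] | 1.0 F [-1.1  0.6 -0.2] w 1.008 q [-0.69  0.18  1.78 -0.    1.17 -1.09]
```

move_arm([
  {"tx": 0.003, "ty": -0.001, "tz": 0.03, "ax": 0.2, "ay": 0.5, "az": 0.8, "jaw": 0},
  {"tx": 0, "ty": 0, "tz": 0.022, "ax": 0, "ay": 0, "az": 0, "jaw": 0},
  {"tx": 0, "ty": 0, "tz": 0.004, "ax": 0, "ay": 0, "az": 0, "jaw": 0},
  {"tx": 0, "ty": 0, "tz": 0.0, "ax": 0, "ay": 0, "az": 0, "jaw": 0},
])

```text
time: 3.65
tool_pos: [0.5181, -0.3314, 0.0075]
tool_rot: [0.004, 0.556, 0.831, -0.0]
contact_force: [-0.5, 0.4, 1.4]
gripper_width: 1.001
```

```bash
python3 -c "
from h import *
go((.5145,-.329,.002),22)"
```

```text
t 3.65 p [ 0.5181 -0.3314  0.0075] shift tool mm [ 3.7 -2.4  5.4] | 7 rotvec [0.26 0.4  0.49] | 0.7 F [-0.5  0.4  1.4] w 1.001 q [-0.69  0.26  1.79  0.    1.09 -1.08]
```

move_arm([
  {"tx": 0.004, "ty": -0.002, "tz": 0.006, "ax": 0, "ay": 0.3, "az": 0.4, "jaw": 0},
  {"tx": 0, "ty": 0, "tz": 0, "ax": 0, "ay": 0, "az": 0, "jaw": 255},
  {"tx": 0, "ty": 0, "tz": 0, "ax": 0, "ay": 0, "az": 0, "jaw": 255},
  {"tx": 0, "ty": 0, "tz": 0, "ax": 0, "ay": 0, "az": 0, "jaw": 255},
  {"tx": 0, "ty": 0, "tz": 0, "ax": 0, "ay": 0, "az": 0, "jaw": 255},
  {"tx": 0, "ty": 0, "tz": 0, "ax": 0, "ay": 0, "az": 0, "jaw": 255},
  {"tx": 0, "ty": 0, "tz": 0, "ax": 0, "ay": 0, "az": 0, "jaw": 255},
])

```text
time: 4.35
tool_pos: [0.5183, -0.3313, 0.0088]
tool_rot: [0.007, 0.558, 0.83, 0.001]
contact_force: [-0.6, -0.7, -1.8]
gripper_width: 0.62
```

```bash
python3 -c "
from h import *
go((.5145,-.329,.002),22)"
```

```text
t 4.35 p [ 0.5183 -0.3313  0.0088] shift tool mm [ 3.7 -2.8  6.8] | 8 rotvec [0.58 0.65 0.17] | 0.9 F [-0.6 -0.7 -1.8] w 0.62 q [-0.69  0.25  1.79  0.    1.08 -1.08]
```

move_arm([
  {"tx": 0, "ty": 0, "tz": -0.03, "ax": 0, "ay": 0, "az": 0, "jaw": 255},
  {"tx": 0, "ty": 0, "tz": -0.04, "ax": 0, "ay": 0, "az": 0, "jaw": 255},
  {"tx": 0, "ty": 0, "tz": -0.04, "ax": 0, "ay": 0, "az": 0, "jaw": 255},
  {"tx": 0, "ty": 0, "tz": -0.04, "ax": 0, "ay": 0, "az": 0, "jaw": 255},
  {"tx": 0, "ty": 0, "tz": -0.03, "ax": 0, "ay": 0, "az": 0, "jaw": 255},
  {"tx": 0, "ty": 0, "tz": 0, "ax": 0, "ay": 0, "az": 0, "jaw": 255},
])

```text
time: 4.95
tool_pos: [0.5134, -0.328, 0.1899]
tool_rot: [0.002, 0.558, 0.83, 0.002]
contact_force: [0.7, -0.3, -1.6]
gripper_width: 0.625
```

```bash
python3 -c "
from h import *
go((.5535,-.033,.2),-3.7)
f=manip.grab_frame('wrist');cv2.imwrite('pics/w2.png',f['color'][:,:,::-1])"
```

```text
t 4.95 p [ 0.5134 -0.328   0.1899] shift tool mm [258.  148.5  -9.8] | 298 rotvec [3.000e-01 2.000e-02 2.587e+01] | 25.9 F [ 0.7 -0.3 -1.6] w 0.625 q [-0.69  0.04  1.69  0.    1.4  -1.08]
```

View pics/w2.png

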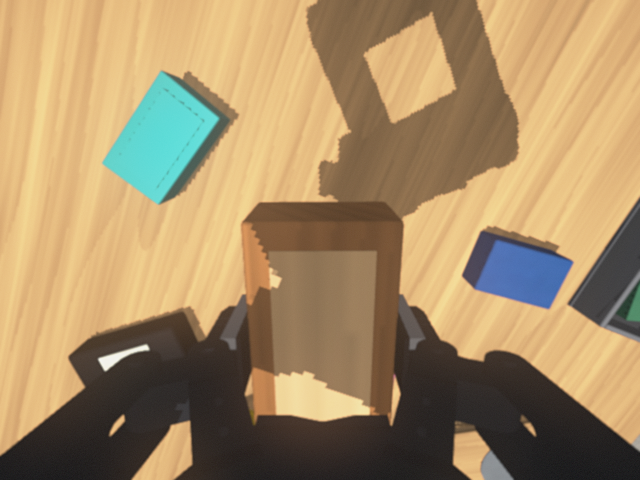

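The block is held squarely (front top edge y≈222, x 243–402). Next: move to hover over the foot.

```bash
python3 -c "
from h import *
f=manip.grab_frame('wrist');p,R,s=pose()
P=onz(f,[(243.5,222.5),(402,221)],p[2]+.027);print(R.inv().apply(P-p))
go((.552,-.07,.2),-3.7)
"
```

```text
[[ 0.04432601 -0.02627439 -0.02676291]
 [ 0.04487454  0.02773836 -0.0267069 ]]
t 5.05 p [ 0.5113 -0.3263  0.1843] shift tool mm [222.1 134.4 -14.2] | 260 rotvec [-2.000e-02 -3.500e-01  2.587e+01] | 25.9 F [-0.3 -0.3 -2.4] w 0.619 q [-0.69  0.04  1.7   0.    1.4  -1.08]
```

move_arm([
  {"tx": 0.032, "ty": 0.02, "tz": 0, "ax": 0, "ay": 0, "az": 0, "jaw": 255},
  {"tx": 0.032, "ty": 0.02, "tz": -0.002, "ax": 0, "ay": 0, "az": 0, "jaw": 255},
  {"tx": 0.032, "ty": 0.02, "tz": -0.002, "ax": 0, "ay": 0, "az": 0, "jaw": 255},
  {"tx": 0.032, "ty": 0.02, "tz": -0.002, "ax": 0, "ay": 0, "az": 0, "jaw": 255},
  {"tx": 0.032, "ty": 0.02, "tz": -0.002, "ax": 0, "ay": 0, "az": 0, "jaw": 255},
  {"tx": 0.032, "ty": 0.02, "tz": -0.002, "ax": 0, "ay": 0, "az": 0, "jaw": 255},
  {"tx": 0, "ty": 0, "tz": 0, "ax": 0, "ay": 0, "az": 8, "jaw": 255},
  {"tx": 0, "ty": 0, "tz": 0, "ax": 0, "ay": 0, "az": 8, "jaw": 255},
  {"tx": 0, "ty": 0, "tz": 0, "ax": 0, "ay": 0, "az": 8, "jaw": 255},
  {"tx": 0, "ty": 0, "tz": 0, "ax": 0, "ay": 0, "az": 2, "jaw": 255},
])

```text
time: 6.05
tool_pos: [0.5353, -0.0878, 0.1606]
tool_rot: [-0.027, 0.737, 0.676, -0.01]
contact_force: [-0.4, 0.8, -1.7]
gripper_width: 0.619
```

```bash
python3 -c "
from h import *
go((.5535,-.033,.2),-3.7)
f=manip.grab_frame('wrist');cv2.imwrite('pics/w3.png',f['color'][:,:,::-1])"
```

```text
t 6.05 p [ 0.5353 -0.0878  0.1606] shift tool mm [ 57.   11.3 -38.8] | 70 rotvec [-3.06 -1.33 -1.25] | 3.6 F [-0.4  0.8 -1.7] w 0.619 q [-0.31 -0.05  1.84  0.01  1.41 -0.22]
```

View pics/w3.png

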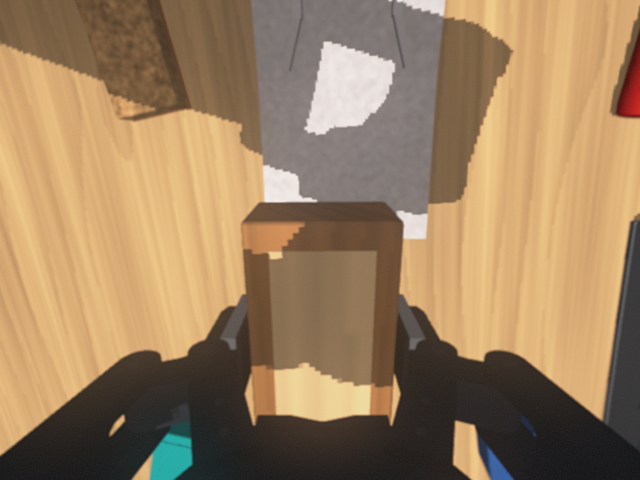

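The wrist view shows the foot's right near corner at (427,238), its left edge near (264,180), and the rail mouths at (290,70) and (404,67).

Run:
```python
from h import *
im=cv2.imread('pics/w3.png')
f=manip.grab_frame('wrist')
P=onz(f,[(427,238),(437,110),(268,195),(260,110)],.02);print(P)
M=onz(f,[(290,70),(404,67)],.0305);print(M,M.mean(0),np.linalg.norm(M[0]-M[1]))
for a,b in((0,1),(2,3)):
    d=P[b]-P[a];print(np.degrees(np.arctan2(d[0],d[1])))
cv2.imwrite('pics/w3c.png',cv2.resize(im[0:250,230:470],None,fx=2.4,fy=2.4,interpolation=cv2.INTER_CUBIC))
```

```text
[[ 6.11023174e-01 -9.69415115e-02  2.00000000e-02]
 [ 6.18776413e-01 -1.55740764e-04  2.00000000e-02]
 [ 4.85987780e-01 -5.24754730e-02  2.00000000e-02]
 [ 4.87980771e-01  1.15948864e-02  2.00000000e-02]]
[[0.51490935 0.03475332 0.0305    ]
 [0.59381486 0.02911867 0.0305    ]] [0.5543621  0.03193599 0.0305    ] 0.07910644335178847
4.580025268690044
1.7816845488829791
```

View pics/w3c.png

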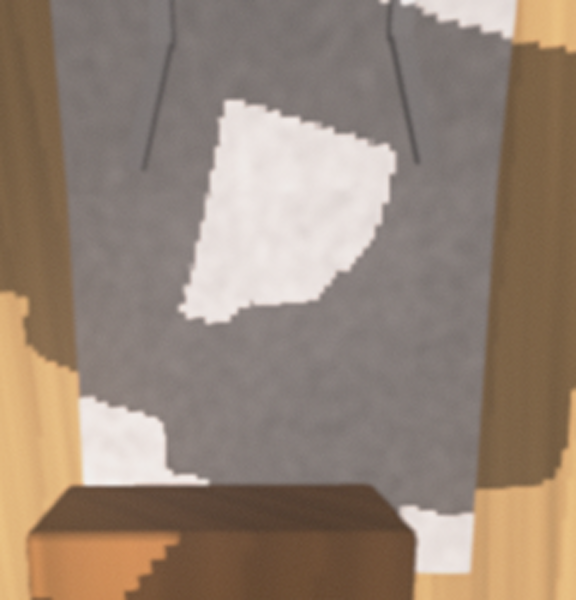

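```bash
python3 -c "
from h import *
go((.551,-.034,.1),-4)
"
```

```text
t 6.15 p [ 0.5351 -0.0879  0.1603] shift tool mm [53.6 14.7 60.9] | 82 rotvec [-3.1  -1.34 -0.77] | 3.5 F [-0.6 -0.6 -2.4] w 0.618 q [-0.31 -0.05  1.84  0.01  1.41 -0.22]
```

move_arm([
  {"tx": 0, "ty": 0, "tz": 0, "ax": -3.1, "ay": -1.3, "az": -0.8, "jaw": 255},
  {"tx": 0.027, "ty": 0.008, "tz": 0.015, "ax": 0, "ay": 0, "az": 0, "jaw": 255},
  {"tx": 0.027, "ty": 0.007, "tz": 0.03, "ax": 0, "ay": 0, "az": 0, "jaw": 255},
  {"tx": 0, "ty": 0, "tz": 0, "ax": 0, "ay": 0, "az": 0, "jaw": 255},
  {"tx": 0, "ty": 0, "tz": 0, "ax": 0, "ay": 0, "az": 0, "jaw": 255},
])

```text
time: 6.65
tool_pos: [0.5501, -0.0338, 0.1059]
tool_rot: [-0.004, 0.73, 0.684, -0.003]
contact_force: [0.6, -0.1, -0.7]
gripper_width: 0.617
```

```bash
python3 -c "
from h import *
go((.551,-.034,.05),-4)
"
```

```text
t 6.65 p [ 0.5501 -0.0338  0.1059] shift tool mm [-0.2  1.4 55.9] | 56 rotvec [-0.52 -0.06  0.25] | 0.6 F [ 0.6 -0.1 -0.7] w 0.617 q [-0.2  -0.    1.89 -0.    1.27 -0.13]
```

move_arm([
  {"tx": 0, "ty": 0.001, "tz": 0.028, "ax": -0.5, "ay": 0, "az": 0.2, "jaw": 255},
  {"tx": 0, "ty": 0, "tz": 0.028, "ax": 0, "ay": 0, "az": 0, "jaw": 255},
  {"tx": 0, "ty": 0, "tz": 0.004, "ax": 0, "ay": 0, "az": 0, "jaw": 255},
  {"tx": 0, "ty": 0, "tz": 0, "ax": 0, "ay": 0, "az": 0, "jaw": 255},
])

```text
time: 7.05
tool_pos: [0.5517, -0.0363, 0.0458]
tool_rot: [0.001, 0.731, 0.682, 0.001]
contact_force: [-0.6, 0.4, -0.4]
gripper_width: 0.619
```

```bash
python3 -c "
from h import *
go((.551,-.034,.03),-4)
f=manip.grab_frame('wrist');cv2.imwrite('pics/w4.png',f['color'][:,:,::-1])"
```

```text
t 7.05 p [ 0.5517 -0.0363  0.0458] shift tool mm [ 2.2 -0.9 15.8] | 16 rotvec [0.12 0.01 0.05] | 0.1 F [-0.6  0.4 -0.4] w 0.619 q [-0.2   0.07  1.92  0.    1.15 -0.13]
```

View pics/w4.png

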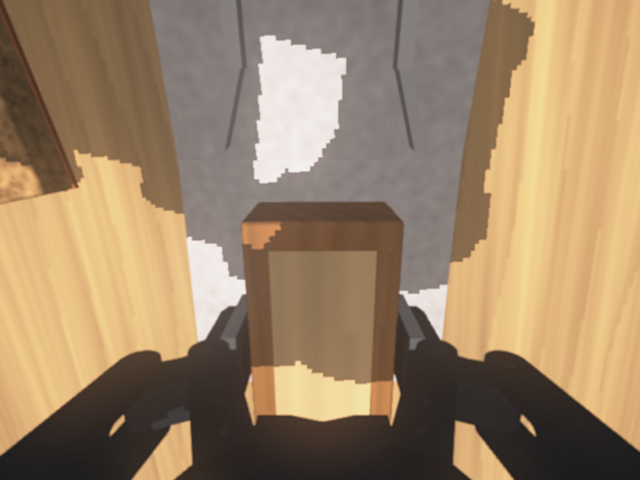

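Centred: block mid-column is 322, rail-mouth mid 320, foot edges 192/448. Lowering onto the foot.

move_arm([
  {"tx": 0.002, "ty": 0, "tz": 0.009, "ax": 0, "ay": 0, "az": 0, "jaw": 255},
  {"tx": 0, "ty": 0, "tz": 0.005, "ax": 0, "ay": 0, "az": 0, "jaw": 255},
  {"tx": 0, "ty": 0, "tz": 0.001, "ax": 0, "ay": 0, "az": 0, "jaw": 255},
  {"tx": 0, "ty": 0, "tz": 0, "ax": 0, "ay": 0, "az": 0, "jaw": 255},
])

```text
time: 7.5
tool_pos: [0.555, -0.0352, 0.0344]
tool_rot: [0.004, 0.731, 0.682, 0.003]
contact_force: [-0.6, -0.0, -0.9]
gripper_width: 0.623
```

```bash
python3 -c "
from h import *
go((.551,-.034,.03),-4)"
```

```text
t 7.5 p [ 0.555  -0.0352  0.0344] shift tool mm [ 1.  -4.1  4.3] | 6 rotvec [0.54 0.07 0.02] | 0.5 F [-0.6 -0.  -0.9] w 0.623 q [-0.2   0.09  1.92  0.    1.12 -0.13]
```

move_arm([
  {"tx": 0.001, "ty": -0.004, "tz": 0.003, "ax": 0.4, "ay": 0, "az": 0, "jaw": 255},
  {"tx": 0, "ty": -0.001, "tz": 0.002, "ax": 0, "ay": 0, "az": 0, "jaw": 255},
  {"tx": 0, "ty": 0, "tz": 0, "ax": 0, "ay": 0, "az": 0, "jaw": 255},
])

```text
time: 7.8
tool_pos: [0.5503, -0.0338, 0.0298]
tool_rot: [0.002, 0.731, 0.682, 0.001]
contact_force: [1.2, -0.9, -1.6]
gripper_width: 0.62
```

```bash
python3 -c "
from h import *
go((.551,-.034,.03),-4)"
```

```text
t 7.8 p [ 0.5503 -0.0338  0.0298] shift tool mm [-0.1  0.7 -0.2] | 1 rotvec [0.19 0.08 0.03] | 0.2 F [ 1.2 -0.9 -1.6] w 0.62 q [-0.2   0.09  1.93 -0.    1.11 -0.13]
```

move_arm([
  {"tx": 0, "ty": 0, "tz": 0.002, "ax": 0, "ay": 0, "az": 0, "jaw": 255},
  {"tx": 0, "ty": 0, "tz": 0, "ax": 0, "ay": 0, "az": 0, "jaw": 255},
  {"tx": 0, "ty": 0, "tz": 0, "ax": 0, "ay": 0, "az": 0, "jaw": 0},
  {"tx": 0, "ty": 0, "tz": 0, "ax": 0, "ay": 0, "az": 0, "jaw": 0},
  {"tx": 0, "ty": 0, "tz": 0, "ax": 0, "ay": 0, "az": 0, "jaw": 0},
  {"tx": 0, "ty": 0, "tz": 0, "ax": 0, "ay": 0, "az": 0, "jaw": 0},
  {"tx": 0, "ty": 0, "tz": 0, "ax": 0, "ay": 0, "az": 0, "jaw": 0},
  {"tx": 0, "ty": 0, "tz": 0, "ax": 0, "ay": 0, "az": 0, "jaw": 0},
])

```text
time: 8.6
tool_pos: [0.5517, -0.0341, 0.0292]
tool_rot: [0.003, 0.731, 0.682, 0.001]
contact_force: [0.0, 0.1, -0.2]
gripper_width: 1.005
```

```bash
python3 -c "
from h import *
go((.551,-.034,.03),-4)"
```

```text
t 8.6 p [ 0.5517 -0.0341  0.0292] shift tool mm [ 0.  -0.7 -0.8] | 1 rotvec [0.36 0.1  0.04] | 0.4 F [ 0.   0.1 -0.2] w 1.005 q [-0.2   0.09  1.93 -0.    1.11 -0.13]
```

Released. Now straight up.

move_arm([
  {"tx": 0, "ty": 0, "tz": -0.03, "ax": 0, "ay": 0, "az": 0, "jaw": 0},
  {"tx": 0, "ty": -0.001, "tz": -0.04, "ax": 0, "ay": 0, "az": 0, "jaw": 0},
  {"tx": -0.01, "ty": 0, "tz": -0.04, "ax": 0, "ay": 0, "az": 0, "jaw": 0},
  {"tx": -0.04, "ty": 0, "tz": -0.03, "ax": 0, "ay": 0, "az": 0, "jaw": 0},
  {"tx": -0.04, "ty": 0, "tz": -0.02, "ax": 0, "ay": 0, "az": 0, "jaw": 255},
  {"tx": -0.03, "ty": 0, "tz": 0, "ax": 0, "ay": 0, "az": 0, "jaw": 255},
  {"tx": 0, "ty": 0, "tz": 0, "ax": 0, "ay": 0, "az": 0, "jaw": 255},
])

```text
time: 9.3
tool_pos: [0.5403, -0.1567, 0.1952]
tool_rot: [0.003, 0.73, 0.684, -0.0]
contact_force: [1.1, 0.6, 0.2]
gripper_width: 0.516
```

```bash
python3 -c "
from h import *
go((.551,-.2,.2),-4)
f=manip.grab_frame('wrist');cv2.imwrite('pics/w5.png',f['color'][:,:,::-1])"
```

```text
t 9.3 p [ 0.5403 -0.1567  0.1952] shift tool mm [-42.5  13.5  -4.5] | 45 rotvec [0.24 0.24 0.26] | 0.4 F [1.1 0.6 0.2] w 0.516 q [-0.41 -0.07  1.8  -0.    1.41 -0.35]
```

View pics/w5.png

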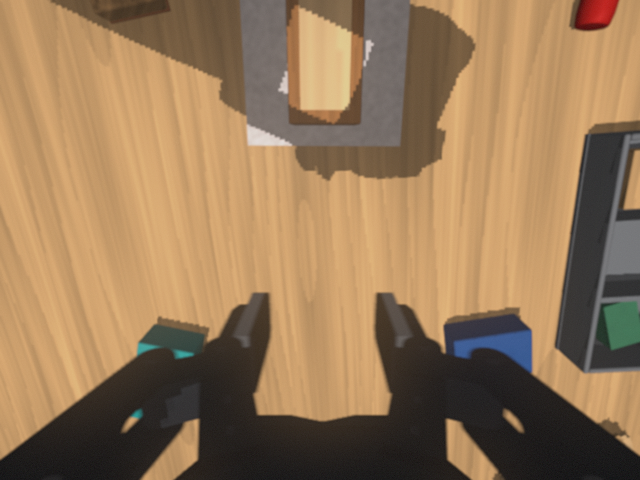

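The block sits on the foot: rear end at (290–361,124), foot corners (247,146) and (401,146).

Run:
```python
from h import *
f=manip.grab_frame('wrist')
P=onz(f,[(247,146),(401.5,146)],.02);print('foot end',P,P.mean(0),np.linalg.norm(P[1]-P[0]))
B=onz(f,[(290,124.5),(361.5,124)],.02);print('blk rear bottom',B,B.mean(0),np.linalg.norm(B[1]-B[0]))
Tp=onz(f,[(290,110),(361.5,110)],.056);print('rear top',Tp,Tp.mean(0))
L=onz(f,[(289,110),(288,20)],.056);d=L[1]-L[0];print('left edge',np.degrees(np.arctan2(d[0],d[1])))
L=onz(f,[(361,110),(365,10)],.056);d=L[1]-L[0];print('right edge',np.degrees(np.arctan2(d[0],d[1])))
T=manip.grab_frame('top')
im=T['color'][205:290,210:380,::-1];cv2.imwrite('pics/t5.png',cv2.resize(im,None,fx=4.6,fy=4.6,interpolation=cv2.INTER_CUBIC))
```

```text
foot end [[ 0.48091947 -0.08755779  0.02      ]
 [ 0.61313821 -0.09595005  0.02      ]] [ 0.54702884 -0.09175392  0.02      ] 0.13248481610187102
blk rear bottom [[ 0.51923503 -0.07244285  0.02      ]
 [ 0.57942127 -0.07585159  0.02      ]] [ 0.54932815 -0.07414722  0.02      ] 0.06028268740536641
rear top [[ 0.52301049 -0.06329906  0.056     ]
 [ 0.5757656  -0.06662971  0.056     ]] [ 0.54938804 -0.06496438  0.056     ]
left edge 4.578209460090751
right edge 4.157669758483856
```

View pics/t5.png

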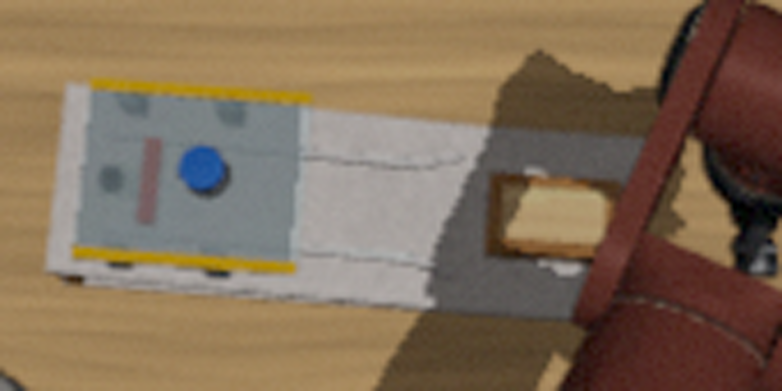

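```bash
cat >> h.py <<'E'
A=np.array([np.sin(np.radians(4)),np.cos(np.radians(4)),0]);L=np.array([A[1],-A[0],0])
S0=.1457;LR=.552
def jig(x,lat,z): return A*(x+S0)+L*(LR+lat)+np.array([0,0,z])
def tojig(p): return np.array([p@A-S0,p@L-LR,p[2]])
def bed(x): return .02+max(0,(x+.08)*np.tan(np.radians(9)))
def gj(x,lat,z,tilt=40):
    r=go(jig(x,lat,z),-4,tilt,A);p=pose()[0];j=tojig(p);print('jig',(j*1000).round(1),'above bed',round((p[2]-bed(j[0]))*1000,1),'F along bed',round(pose()[2]['contact_force']@A,2));return r
E
python3 - <<'E'
from h import *
gj(-.235,0,.12)
T=manip.grab_frame('top')
h=cv2.cvtColor(T['color'][235:255,236:248],cv2.COLOR_RGB2HSV)
c=np.array([[148/4.6+210-.4,180/4.6+205-.4]])
for z in(.08,.085):print('stop bar',tojig(onz(T,c,z)[0]))
E
```

```text
t 9.45 p [ 0.5402 -0.1533  0.1939] shift tool mm [26.1  2.5 73.9] | 78 rotvec [-4.000e-02  4.012e+01  4.800e-01] | 40.1 F [-0.6  0.7 -0.8] w 0.236 q [-0.41 -0.07  1.8  -0.    1.41 -0.35]
jig [-260.9   -2.5  193.9] above bed 173.9 F along bed 0.7
stop bar [ 0.13252464 -0.00031146  0.08      ]
stop bar [ 0.13160906 -0.00117751  0.085     ]
```

move_arm([
  {"tx": 0, "ty": 0, "tz": 0, "ax": 0, "ay": 8, "az": 0, "jaw": 255},
  {"tx": 0, "ty": 0, "tz": 0, "ax": 0, "ay": 8, "az": 0, "jaw": 255},
  {"tx": 0, "ty": 0, "tz": 0, "ax": 0, "ay": 8, "az": 0, "jaw": 255},
  {"tx": 0, "ty": 0, "tz": 0, "ax": 0, "ay": 8, "az": 0, "jaw": 255},
  {"tx": 0, "ty": 0, "tz": 0, "ax": 0, "ay": 8, "az": 0.5, "jaw": 255},
  {"tx": 0, "ty": 0, "tz": 0, "ax": 0, "ay": 0, "az": 0, "jaw": 255},
  {"tx": 0, "ty": 0, "tz": 0, "ax": 0, "ay": 0, "az": 0, "jaw": 255},
])

```text
time: 10.2
tool_pos: [0.5401, -0.1412, 0.19]
tool_rot: [-0.248, 0.679, 0.642, 0.255]
contact_force: [0.2, 0.7, 0.8]
gripper_width: 0.001
```

```bash
python3 -c "
from h import *
gj(-.225,0,.08)"
```

```text
t 10.2 p [ 0.5401 -0.1412  0.19  ] shift tool mm [-55.3   4.7  98. ] | 113 rotvec [-1.01 -1.67  0.45] | 2.0 F [0.2 0.7 0.8] w 0.001 q [-0.67  0.14  1.71  0.58  1.74 -0.65]
jig [-248.9   -3.4  190. ] above bed 170.0 F along bed 0.71
```

move_arm([
  {"tx": -0.014, "ty": 0.001, "tz": 0.024, "ax": -1, "ay": -1.6, "az": 0.4, "jaw": 255},
  {"tx": -0.014, "ty": 0.001, "tz": 0.025, "ax": 0, "ay": 0, "az": 0, "jaw": 255},
  {"tx": -0.014, "ty": 0.001, "tz": 0.025, "ax": 0, "ay": 0, "az": 0, "jaw": 255},
  {"tx": -0.014, "ty": 0.001, "tz": 0.024, "ax": 0, "ay": 0, "az": 0, "jaw": 255},
  {"tx": 0, "ty": 0, "tz": 0, "ax": 0, "ay": 0, "az": 0, "jaw": 255},
  {"tx": 0, "ty": 0, "tz": 0, "ax": 0, "ay": 0, "az": 0, "jaw": 255},
])

```text
time: 10.8
tool_pos: [0.5485, -0.1139, 0.081]
tool_rot: [-0.227, 0.683, 0.649, 0.246]
contact_force: [-0.6, -1.0, 1.6]
gripper_width: 0.002
```

```bash
python3 -c "
from h import *
gj(-.205,0,.032)"
```

```text
t 10.8 p [ 0.5485 -0.1139  0.081 ] shift tool mm [-18.3  -3.3  48.2] | 52 rotvec [-0.12  0.94  0.99] | 1.4 F [-0.6 -1.   1.6] w 0.002 q [-0.62  0.24  1.79  0.57  1.52 -0.71]
jig [-221.1    3.1   81. ] above bed 61.0 F along bed -1.08
```

move_arm([
  {"tx": -0.006, "ty": -0.001, "tz": 0.016, "ax": 0, "ay": 0.9, "az": 0.9, "jaw": 255},
  {"tx": -0.006, "ty": -0.001, "tz": 0.016, "ax": 0, "ay": 0, "az": 0, "jaw": 255},
  {"tx": -0.006, "ty": -0.001, "tz": 0.014, "ax": 0, "ay": 0, "az": 0, "jaw": 255},
  {"tx": 0, "ty": 0, "tz": 0, "ax": 0, "ay": 0, "az": 0, "jaw": 255},
  {"tx": 0, "ty": 0, "tz": 0, "ax": 0, "ay": 0, "az": 0, "jaw": 255},
])

```text
time: 11.3
tool_pos: [0.5487, -0.0976, 0.0342]
tool_rot: [-0.231, 0.686, 0.643, 0.25]
contact_force: [0.2, -0.1, 0.8]
gripper_width: 0.003
```

```bash
python3 -c "
from h import *
gj(-.205,0,.032)"
```

```text
t 11.3 p [ 0.5487 -0.0976  0.0342] shift tool mm [-1.6 -2.2  1.6] | 3 rotvec [0.08 0.24 0.31] | 0.4 F [ 0.2 -0.1  0.8] w 0.003 q [-0.6   0.3   1.82  0.59  1.45 -0.74]
jig [-204.8    2.2   34.2] above bed 14.2 F along bed -0.09
```

move_arm([
  {"tx": -0.001, "ty": -0.002, "tz": 0.003, "ax": 0, "ay": 0.2, "az": 0.3, "jaw": 255},
  {"tx": 0.0075, "ty": 0, "tz": 0.0065, "ax": 0, "ay": 0, "az": 0, "jaw": 255},
  {"tx": 0.0075, "ty": 0, "tz": 0.0065, "ax": 0, "ay": 0, "az": 0, "jaw": 255},
  {"tx": 0.0075, "ty": 0, "tz": 0.0065, "ax": 0, "ay": 0, "az": 0, "jaw": 255},
  {"tx": 0, "ty": 0, "tz": 0, "ax": 0, "ay": 0, "az": 0, "jaw": 255},
])

```text
time: 11.8
tool_pos: [0.55, -0.0654, 0.0317]
tool_rot: [-0.231, 0.688, 0.641, 0.251]
contact_force: [0.0, 0.0, 0.1]
gripper_width: -0.002
```

```bash
python3 -c "
from h import *
gj(-.14,0,.031)
f=manip.grab_frame('wrist');cv2.imwrite('pics/w6.png',f['color'][:,:,::-1])"
```

```text
t 11.8 p [ 0.55   -0.0654  0.0317] shift tool mm [24.5 -1.3 21.4] | 33 rotvec [0.24 0.12 0.02] | 0.3 F [0.  0.  0.1] w -0.002 q [-0.55  0.28  1.85  0.61  1.42 -0.71]
jig [-172.6    1.2   31.7] above bed 11.7 F along bed 0.04
```

View pics/w6.png

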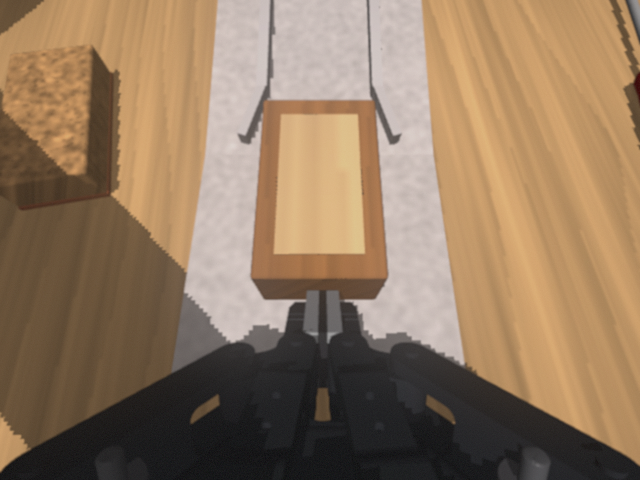

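View: the block is centred between the rail lead-ins (243,138) and (395,138), with shut fingers behind it at (322,300). Continuing.

move_arm([
  {"tx": 0.0075, "ty": -0.001, "tz": 0.0065, "ax": 0, "ay": 0, "az": 0, "jaw": 255},
  {"tx": 0.0085, "ty": 0, "tz": 0.007, "ax": 0, "ay": 0, "az": 0, "jaw": 255},
  {"tx": 0.0085, "ty": 0, "tz": 0.007, "ax": 0, "ay": 0, "az": 0, "jaw": 255},
  {"tx": 0.0085, "ty": 0, "tz": 0.007, "ax": 0, "ay": 0, "az": 0, "jaw": 255},
  {"tx": 0, "ty": 0, "tz": 0, "ax": 0, "ay": 0, "az": 0, "jaw": 255},
])

```text
time: 12.35
tool_pos: [0.5523, -0.0191, 0.0319]
tool_rot: [-0.231, 0.688, 0.641, 0.251]
contact_force: [-0.1, 0.2, 0.3]
gripper_width: 0.0
```

```bash
python3 -c "
from h import *
gj(-.08,0,.031)
f=manip.grab_frame('wrist');cv2.imwrite('pics/w7.png',f['color'][:,:,::-1])"
```

```text
t 12.35 p [ 0.5523 -0.0191  0.0319] shift tool mm [34.9 -0.4 30.3] | 46 rotvec [0.26 0.16 0.04] | 0.3 F [-0.1  0.2  0.3] w 0.0 q [-0.48  0.24  1.89  0.64  1.38 -0.66]
jig [-126.2    0.3   31.9] above bed 11.9 F along bed 0.16
```

View pics/w7.png

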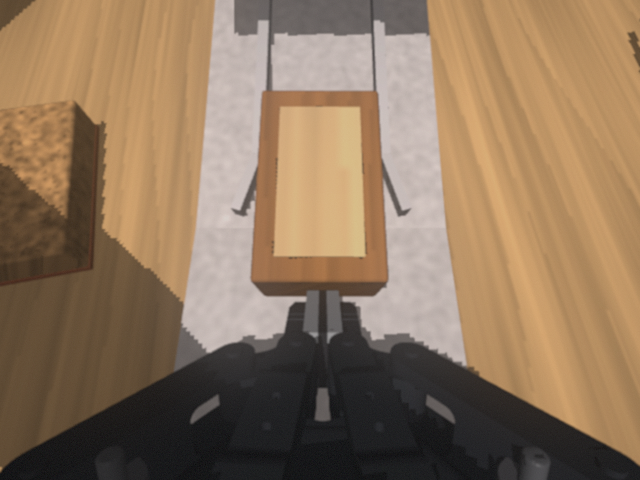

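The block is entering the rails straight and centred (front end at y≈92, rails 268/376).

move_arm([
  {"tx": 0.0085, "ty": 0, "tz": 0.0072, "ax": 0, "ay": 0, "az": 0, "jaw": 255},
  {"tx": 0.0085, "ty": 0, "tz": 0.0072, "ax": 0, "ay": 0, "az": 0, "jaw": 255},
  {"tx": 0.0085, "ty": 0, "tz": 0.007, "ax": 0, "ay": 0, "az": 0, "jaw": 255},
  {"tx": 0.0095, "ty": 0, "tz": 0.0057, "ax": 0, "ay": 0, "az": 0, "jaw": 255},
  {"tx": 0.0095, "ty": 0, "tz": 0.0057, "ax": 0, "ay": 0, "az": 0, "jaw": 255},
  {"tx": 0.0095, "ty": 0, "tz": 0.0057, "ax": 0, "ay": 0, "az": 0, "jaw": 255},
  {"tx": 0, "ty": 0, "tz": 0, "ax": 0, "ay": 0, "az": 0, "jaw": 255},
])

```text
time: 13.1
tool_pos: [0.5579, 0.0518, 0.0376]
tool_rot: [-0.23, 0.688, 0.641, 0.251]
contact_force: [0.5, -0.5, -0.6]
gripper_width: 0.005
```

```bash
python3 -c "
from h import *
gj(0,0,bed(0)+.01)
f=manip.grab_frame('wrist');cv2.imwrite('pics/w8.png',f['color'][:,:,::-1])"
```

```text
t 13.1 p [0.5579 0.0518 0.0376] shift tool mm [45.6 -1.1 31.4] | 55 rotvec [0.32 0.2  0.05] | 0.4 F [ 0.5 -0.5 -0.6] w 0.005 q [-0.36  0.2   1.92  0.69  1.31 -0.58]
jig [-55.1   0.9  37.6] above bed 13.7 F along bed -0.48
```

View pics/w8.png

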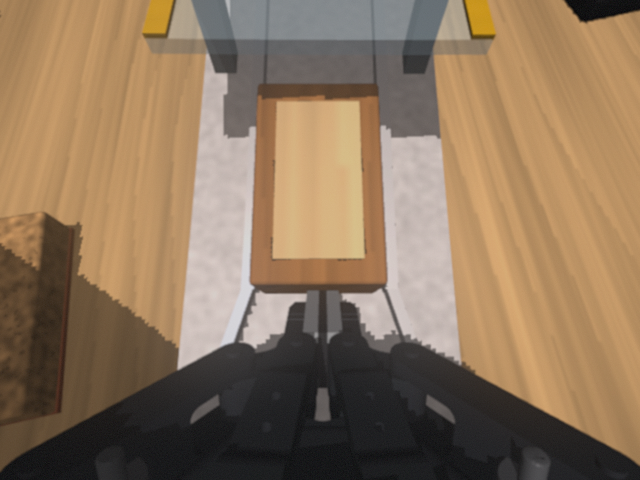

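move_arm([
  {"tx": 0.009, "ty": -0.0005, "tz": 0.0065, "ax": 0, "ay": 0, "az": 0, "jaw": 255},
  {"tx": 0.009, "ty": 0, "tz": 0.0065, "ax": 0, "ay": 0, "az": 0, "jaw": 255},
  {"tx": 0.009, "ty": 0, "tz": 0.0065, "ax": 0, "ay": 0, "az": 0, "jaw": 255},
  {"tx": 0.009, "ty": 0, "tz": 0.006, "ax": 0, "ay": 0, "az": 0, "jaw": 255},
  {"tx": 0.007, "ty": 0, "tz": 0.0045, "ax": 0, "ay": 0, "az": 0, "jaw": 255},
  {"tx": 0, "ty": 0, "tz": 0, "ax": 0, "ay": 0, "az": 0, "jaw": 255},
])

```text
time: 13.75
tool_pos: [0.5632, 0.1064, 0.0436]
tool_rot: [-0.228, 0.689, 0.641, 0.251]
contact_force: [0.3, -0.8, 0.1]
gripper_width: 0.004
```

```bash
python3 -c "
from h import *
gj(.03,0,bed(.03)+.01)
f=manip.grab_frame('wrist');cv2.imwrite('pics/w9.png',f['color'][:,:,::-1])"
```

```text
t 13.75 p [0.5632 0.1064 0.0436] shift tool mm [25.7 -2.5 16.4] | 31 rotvec [0.54 0.3  0.08] | 0.6 F [ 0.3 -0.8  0.1] w 0.004 q [-0.26  0.18  1.94  0.72  1.26 -0.5 ]
jig [-0.3  2.4 43.6] above bed 11.0 F along bed -0.82
```

View pics/w9.png

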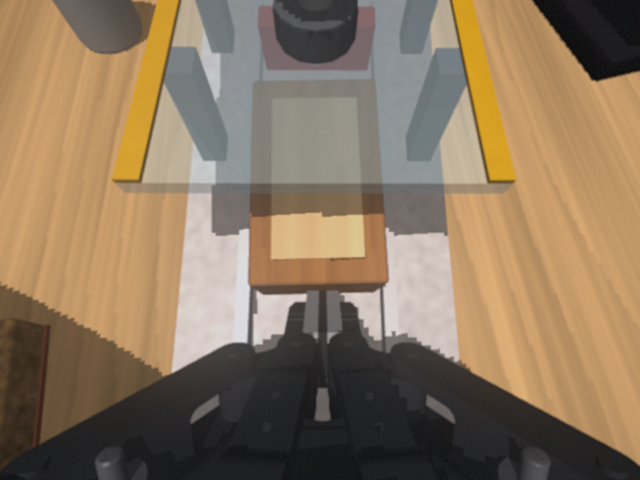

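The stop's red face is visible at (315,68) and the block front at y≈82. About 30 mm remain. Slower now.

move_arm([
  {"tx": 0.005, "ty": -0.001, "tz": 0.0032, "ax": 0.3, "ay": 0.2, "az": 0, "jaw": 255},
  {"tx": 0.005, "ty": -0.001, "tz": 0.0032, "ax": 0, "ay": 0, "az": 0, "jaw": 255},
  {"tx": 0.005, "ty": 0, "tz": 0.0032, "ax": 0, "ay": 0, "az": 0, "jaw": 255},
  {"tx": 0.003, "ty": 0, "tz": 0.002, "ax": 0, "ay": 0, "az": 0, "jaw": 255},
  {"tx": 0, "ty": 0, "tz": 0, "ax": 0, "ay": 0, "az": 0, "jaw": 255},
])

```text
time: 14.3
tool_pos: [0.563, 0.1284, 0.0463]
tool_rot: [-0.231, 0.688, 0.641, 0.251]
contact_force: [0.5, -1.8, 0.6]
gripper_width: 0.002
```

```bash
python3 -c "
from h import *
gj(.034,0.001,bed(.034)+.01)
f=manip.grab_frame('wrist');cv2.imwrite('pics/w10.png',f['color'][:,:,::-1])"
```

```text
t 14.3 p [0.563  0.1284 0.0463] shift tool mm [10.6  0.3  6.6] | 13 rotvec [0.27 0.12 0.01] | 0.3 F [ 0.5 -1.8  0.6] w 0.002 q [-0.23  0.17  1.94  0.73  1.25 -0.48]
jig [21.6  0.6 46.3] above bed 10.2 F along bed -1.8
```

View pics/w10.png

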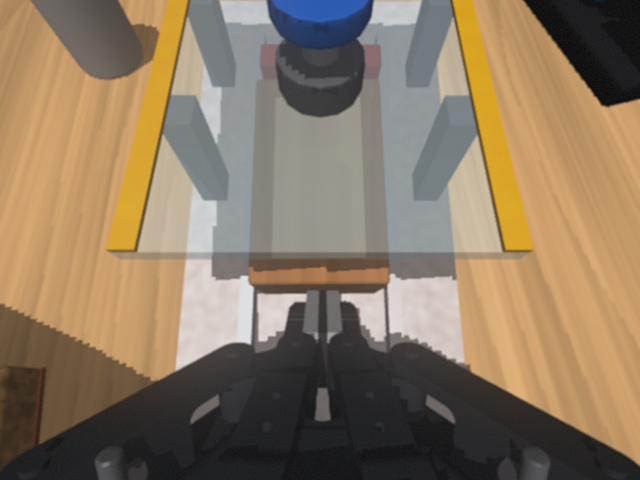

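Block front edge (y≈80) is visually close to the stop (lower edge y≈78). Now millimetre steps with force checks.

move_arm([
  {"tx": 0.0017, "ty": 0, "tz": 0.001, "ax": 0, "ay": 0, "az": 0, "jaw": 255},
  {"tx": 0.0017, "ty": 0, "tz": 0.001, "ax": 0, "ay": 0, "az": 0, "jaw": 255},
])

```text
time: 14.55
tool_pos: [0.5632, 0.132, 0.0467]
tool_rot: [-0.231, 0.688, 0.64, 0.251]
contact_force: [-0.5, -2.5, 1.3]
gripper_width: 0.002
```

move_arm([
  {"tx": 0.0017, "ty": 0, "tz": 0.001, "ax": 0, "ay": 0, "az": 0, "jaw": 255},
])

```text
time: 14.65
tool_pos: [0.5633, 0.134, 0.047]
tool_rot: [-0.231, 0.688, 0.64, 0.251]
contact_force: [-0.1, -2.6, 1.4]
gripper_width: 0.002
```

move_arm([
  {"tx": 0.0017, "ty": 0, "tz": 0.001, "ax": 0, "ay": 0, "az": 0, "jaw": 255},
])

```text
time: 14.75
tool_pos: [0.5635, 0.136, 0.0474]
tool_rot: [-0.231, 0.688, 0.64, 0.251]
contact_force: [0.2, -2.8, 1.9]
gripper_width: 0.002
```

```bash
python3 -c "
from h import *
gj(.034,0.001,bed(.034)+.01)"
```

```text
t 14.75 p [0.5635 0.136  0.0474] shift tool mm [4.1 0.3 2.5] | 5 rotvec [ 0.27  0.14 -0.04] | 0.3 F [ 0.2 -2.8  1.9] w 0.002 q [-0.21  0.17  1.94  0.74  1.24 -0.46]
jig [29.2  0.6 47.4] above bed 10.1 F along bed -2.74
```

move_arm([
  {"tx": 0.0013, "ty": 0, "tz": 0.0008, "ax": 0, "ay": 0, "az": 0, "jaw": 255},
])

```text
time: 14.85
tool_pos: [0.5636, 0.1376, 0.0476]
tool_rot: [-0.231, 0.688, 0.64, 0.251]
contact_force: [0.6, -3.6, 1.4]
gripper_width: 0.0
```

move_arm([
  {"tx": 0.0009, "ty": 0, "tz": 0.0005, "ax": 0, "ay": 0, "az": 0, "jaw": 255},
])

```text
time: 14.95
tool_pos: [0.5636, 0.1387, 0.0478]
tool_rot: [-0.231, 0.688, 0.64, 0.251]
contact_force: [-0.0, -3.7, 1.9]
gripper_width: 0.001
```

```bash
python3 -c "
from h import *
gj(.034,0.001,bed(.034)+.01)
f=manip.grab_frame('wrist');cv2.imwrite('pics/w11.png',cv2.resize(f['color'][20:300,220:420,::-1],None,fx=2,fy=2))"
```

```text
t 14.95 p [0.5636 0.1387 0.0478] shift tool mm [1.7 0.4 1.1] | 2 rotvec [ 0.27  0.15 -0.04] | 0.3 F [-0.  -3.7  1.9] w 0.001 q [-0.21  0.17  1.94  0.74  1.24 -0.46]
jig [32.   0.6 47.8] above bed 10.0 F along bed -3.72
```

View pics/w11.png

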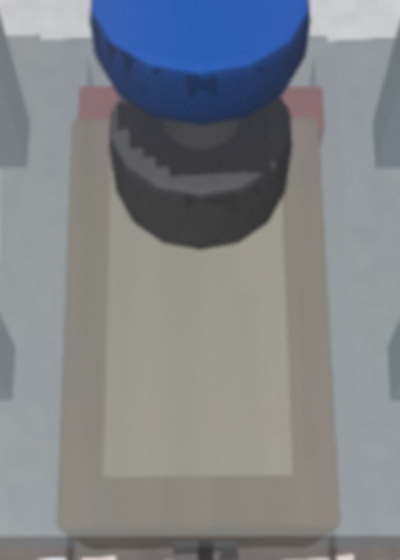

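move_arm([
  {"tx": 0.0009, "ty": 0, "tz": 0.0005, "ax": 0, "ay": 0, "az": 0, "jaw": 255},
])

```text
time: 15.1
tool_pos: [0.5637, 0.1394, 0.0478]
tool_rot: [-0.23, 0.688, 0.641, 0.25]
contact_force: [-1.8, -9.1, 3.8]
gripper_width: -0.002
```

move_arm([
  {"tx": 0.0009, "ty": 0, "tz": 0.0005, "ax": 0, "ay": 0, "az": 0, "jaw": 255},
])

```text
time: 15.2
tool_pos: [0.5638, 0.1394, 0.0479]
tool_rot: [-0.23, 0.688, 0.641, 0.249]
contact_force: [-2.6, -8.9, 4.6]
gripper_width: -0.0
```

move_arm([
  {"tx": 0.0009, "ty": 0, "tz": 0.0005, "ax": 0, "ay": 0, "az": 0, "jaw": 255},
])

```text
time: 15.3
tool_pos: [0.5637, 0.1393, 0.0479]
tool_rot: [-0.229, 0.689, 0.642, 0.249]
contact_force: [-2.6, -9.0, 2.9]
gripper_width: -0.001
```

move_arm([
  {"tx": 0.0009, "ty": 0, "tz": 0.0005, "ax": 0, "ay": 0, "az": 0, "jaw": 255},
])

```text
time: 15.4
tool_pos: [0.5637, 0.1392, 0.0479]
tool_rot: [-0.228, 0.689, 0.642, 0.248]
contact_force: [-1.8, -7.5, 3.3]
gripper_width: -0.002
```

Seated at ~9 N. One slightly firmer hold (still well under 16 N) for certainty, then back straight off.

move_arm([
  {"tx": 0.0011, "ty": 0, "tz": 0.0006, "ax": 0, "ay": 0, "az": 0, "jaw": 255},
  {"tx": 0.0011, "ty": 0, "tz": 0.0006, "ax": 0, "ay": 0, "az": 0, "jaw": 255},
  {"tx": 0.0011, "ty": 0, "tz": 0.0006, "ax": 0, "ay": 0, "az": 0, "jaw": 255},
])

```text
time: 15.7
tool_pos: [0.5638, 0.1392, 0.0479]
tool_rot: [-0.226, 0.689, 0.643, 0.245]
contact_force: [-2.9, -9.2, 2.8]
gripper_width: -0.003
```

```bash
python3 -c "
from h import *
gj(.034,0.001,bed(.034)+.01)"
```

```text
t 15.7 p [0.5638 0.1392 0.0479] shift tool mm [1.3 0.3 0.9] | 2 rotvec [0.2  1.08 0.09] | 1.1 F [-2.9 -9.2  2.8] w -0.003 q [-0.2   0.17  1.94  0.72  1.24 -0.45]
jig [32.5  0.7 47.9] above bed 10.1 F along bed -9.34
```

move_arm([
  {"tx": -0.004, "ty": 0, "tz": -0.003, "ax": 0, "ay": 0, "az": 0, "jaw": 255},
  {"tx": -0.009, "ty": 0, "tz": -0.0065, "ax": 0, "ay": 0, "az": 0, "jaw": 255},
  {"tx": -0.009, "ty": 0, "tz": -0.007, "ax": 0, "ay": 0, "az": 0, "jaw": 255},
  {"tx": 0, "ty": 0, "tz": 0, "ax": 0, "ay": 0, "az": 0, "jaw": 255},
])

```text
time: 16.1
tool_pos: [0.5605, 0.1108, 0.0461]
tool_rot: [-0.227, 0.689, 0.643, 0.245]
contact_force: [0.2, 0.3, 0.4]
gripper_width: -0.004
```

```bash
python3 -c "
from h import *
gj(-.04,0.001,bed(-.04)+.05)
f=manip.grab_frame('wrist');cv2.imwrite('pics/w12.png',f['color'][:,:,::-1])"
```

```text
t 16.1 p [0.5605 0.1108 0.0461] shift tool mm [-15.1   1.6 -51.1] | 53 rotvec [0.07 0.96 0.04] | 1.0 F [0.2 0.3 0.4] w -0.004 q [-0.25  0.17  1.94  0.71  1.26 -0.49]
jig [ 4.  -0.6 46.1] above bed 12.8 F along bed 0.34
```

View pics/w12.png

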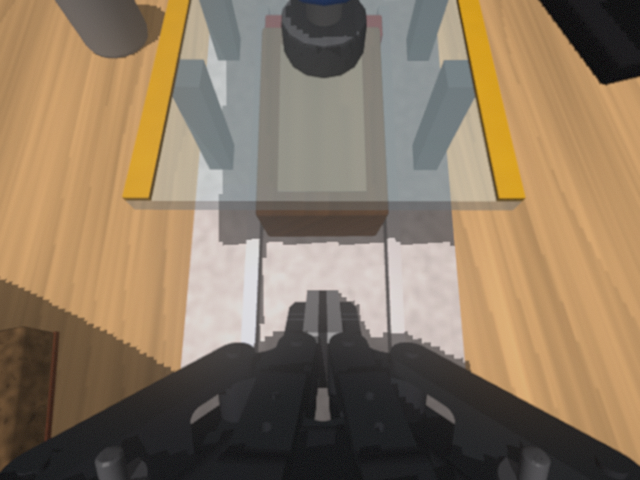

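The block is home: square (edges symmetric about x≈322), front flush with the red stop at y≈26. Retreating along the tool axis, then standing the tool upright.

move_arm([
  {"tx": -0.005, "ty": 0, "tz": -0.035, "ax": 0, "ay": 0, "az": 0, "jaw": 255},
  {"tx": 0, "ty": 0, "tz": -0.045, "ax": 0, "ay": 0, "az": 0, "jaw": 255},
  {"tx": 0, "ty": 0, "tz": -0.045, "ax": 0, "ay": 0, "az": 0, "jaw": 255},
  {"tx": 0, "ty": 0, "tz": -0.045, "ax": 0, "ay": 0, "az": 0, "jaw": 255},
  {"tx": 0, "ty": 0, "tz": -0.045, "ax": 0, "ay": 0, "az": 0, "jaw": 255},
  {"tx": 0, "ty": 0, "tz": 0, "ax": 0, "ay": -8, "az": 0, "jaw": 255},
  {"tx": 0, "ty": 0, "tz": 0, "ax": 0, "ay": -8, "az": 0, "jaw": 255},
  {"tx": 0, "ty": 0, "tz": 0, "ax": 0, "ay": -8, "az": 0, "jaw": 255},
  {"tx": 0, "ty": 0, "tz": 0, "ax": 0, "ay": -8, "az": 0, "jaw": 255},
  {"tx": 0, "ty": 0, "tz": 0, "ax": 0, "ay": -7, "az": 0, "jaw": 255},
  {"tx": 0, "ty": 0, "tz": 0, "ax": 0, "ay": 0, "az": 0, "jaw": 255},
])

```text
time: 17.25
tool_pos: [0.549, -0.0346, 0.2162]
tool_rot: [0.006, 0.733, 0.68, -0.007]
contact_force: [-0.2, 0.7, -0.4]
gripper_width: 0.0
```

```bash
python3 -c "
from h import *
gj(.09,0.001,.2,0)
f=manip.grab_frame('wrist');cv2.imwrite('pics/w13.png',f['color'][:,:,::-1])"
```

```text
t 17.25 p [ 0.549  -0.0346  0.2162] shift tool mm [232.2   1.7  11.6] | 232 rotvec [-0.05  1.13 -0.31] | 1.2 F [-0.2  0.7 -0.4] w 0.0 q [-0.19 -0.12  1.8  -0.02  1.45 -0.11]
jig [-141.9   -1.9  216.2] above bed 196.2 F along bed 0.68
```

View pics/w13.png

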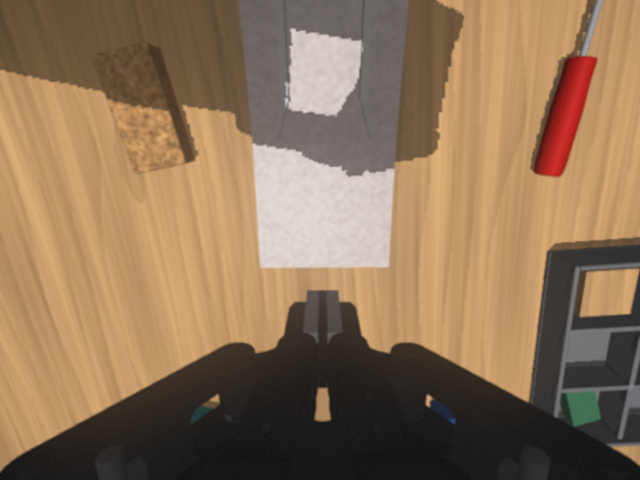

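move_arm([
  {"tx": 0.04, "ty": 0, "tz": 0, "ax": 0, "ay": 0.5, "az": 0, "jaw": 255},
  {"tx": 0.04, "ty": 0, "tz": 0, "ax": 0, "ay": 0.5, "az": 0, "jaw": 255},
  {"tx": 0.04, "ty": 0, "tz": 0, "ax": 0, "ay": 0, "az": 0, "jaw": 255},
  {"tx": 0.02, "ty": 0, "tz": 0, "ax": 0, "ay": 0, "az": 0, "jaw": 255},
  {"tx": 0, "ty": 0, "tz": 0, "ax": 0, "ay": 0, "az": 0, "jaw": 255},
])

```text
time: 17.8
tool_pos: [0.5595, 0.1054, 0.2126]
tool_rot: [-0.006, 0.736, 0.677, 0.001]
contact_force: [-0.3, -0.6, -0.1]
gripper_width: 0.001
```

```bash
python3 -c "
from h import *
f=manip.grab_frame('wrist');cv2.imwrite('pics/w14.png',f['color'][:,:,::-1])
h=cv2.cvtColor(f['color'],cv2.COLOR_RGB2HSV);m=cv2.inRange(h,(105,130,40),(130,255,255));m[320:]=0
n,l,st,c=cv2.connectedComponentsWithStats(m);print(st[1:][st[1:,4]>100],c[1:][st[1:,4]>100])
gj(.09,0.001,.2,0)"
```

```text
[[ 298   80   49   52 1941]] [[322.0633694  104.88717156]]
t 17.85 p [0.5595 0.1042 0.2124] shift tool mm [92.6  0.9 13.2] | 94 rotvec [-0.47 -0.48 -0.88] | 1.1 F [-0.   0.4 -0.9] w -0.001 q [ 0.05 -0.06  1.76  0.01  1.45  0.13]
jig [ -2.7  -1.2 212.4] above bed 180.2 F along bed 0.41
```

View pics/w14.png

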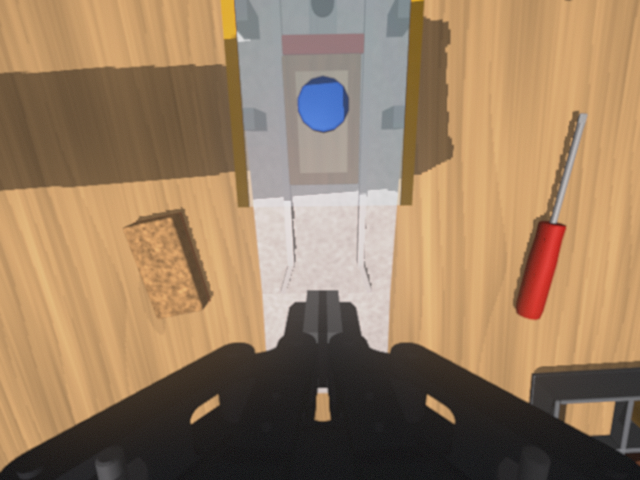

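The blue head is at (323,104). The block lies square against the red stop at y≈53.

```bash
python3 -c "
from h import *
f=manip.grab_frame('wrist')
H=onz(f,[(323,104)],.141)[0];print(H,tojig(H))
gj(tojig(H)[0],tojig(H)[1],.175,0)"
```

```text
[0.56665793 0.19494043 0.141     ] [ 0.08829363 -0.00032077  0.141     ]
t 17.9 p [0.5595 0.1033 0.2125] shift tool mm [91.6 -0.5 38.2] | 99 rotvec [-0.45 -0.44 -0.95] | 1.1 F [ 1.  -0.5 -0.7] w 0.002 q [ 0.05 -0.06  1.76  0.01  1.45  0.13]
jig [ -3.6  -1.1 212.5] above bed 180.4 F along bed -0.44
```

Head at (0.567, 0.195), which agrees with the first measurement.

move_arm([
  {"tx": 0.031, "ty": 0, "tz": 0.004, "ax": -0.4, "ay": -0.4, "az": -0.9, "jaw": 255},
  {"tx": 0.031, "ty": 0, "tz": 0.01, "ax": 0, "ay": 0, "az": 0, "jaw": 255},
  {"tx": 0.029, "ty": 0, "tz": 0.018, "ax": 0, "ay": 0, "az": 0, "jaw": 255},
  {"tx": 0, "ty": 0, "tz": 0, "ax": 0, "ay": 0, "az": 0, "jaw": 255},
  {"tx": 0, "ty": 0, "tz": 0, "ax": 0, "ay": 0, "az": 0, "jaw": 255},
])

```text
time: 18.4
tool_pos: [0.5688, 0.1877, 0.1798]
tool_rot: [-0.001, 0.736, 0.677, -0.0]
contact_force: [0.5, -0.5, -0.2]
gripper_width: 0.001
```

```bash
python3 -c "
from h import *
go((.567,.195,.145),-4)"
```

```text
t 18.4 p [0.5688 0.1877 0.1798] shift tool mm [ 7.1 -2.4 34.8] | 36 rotvec [-0.09 -0.05 -0.73] | 0.7 F [ 0.5 -0.5 -0.2] w 0.001 q [0.19 0.03 1.72 0.   1.39 0.28]
```

move_arm([
  {"tx": 0.007, "ty": -0.002, "tz": 0.01, "ax": 0, "ay": 0, "az": -0.7, "jaw": 255},
  {"tx": 0, "ty": 0, "tz": 0.01, "ax": 0, "ay": 0, "az": 0, "jaw": 255},
  {"tx": 0, "ty": 0, "tz": 0.006, "ax": 0, "ay": 0, "az": 0, "jaw": 255},
  {"tx": 0, "ty": 0, "tz": 0, "ax": 0, "ay": 0, "az": 0, "jaw": 255},
])

```text
time: 18.8
tool_pos: [0.5682, 0.1909, 0.1527]
tool_rot: [-0.0, 0.733, 0.68, 0.0]
contact_force: [-0.5, -0.2, 0.2]
gripper_width: 0.0
```

```bash
python3 -c "
from h import *
go((.567,.195,.141),-4)"
```

```text
t 18.8 p [0.5682 0.1909 0.1527] shift tool mm [ 3.9 -1.5 11.7] | 12 rotvec [-0.02 -0.05 -0.3 ] | 0.3 F [-0.5 -0.2  0.2] w 0.0 q [0.2  0.05 1.75 0.   1.34 0.27]
```

move_arm([
  {"tx": 0.004, "ty": -0.001, "tz": 0.004, "ax": 0, "ay": 0, "az": 0, "jaw": 255},
  {"tx": 0.001, "ty": 0, "tz": 0.004, "ax": 0, "ay": 0, "az": 0, "jaw": 255},
  {"tx": 0, "ty": 0, "tz": 0.004, "ax": 0, "ay": 0, "az": 0, "jaw": 255},
])

```text
time: 19.1
tool_pos: [0.5682, 0.196, 0.1408]
tool_rot: [-0.0, 0.733, 0.68, 0.001]
contact_force: [0.1, -0.5, 2.7]
gripper_width: -0.001
```

move_arm([
  {"tx": 0, "ty": 0, "tz": 0.004, "ax": 0, "ay": 0, "az": 0, "jaw": 255},
  {"tx": 0, "ty": 0, "tz": 0.003, "ax": 0, "ay": 0, "az": 0, "jaw": 255},
])

```text
time: 19.3
tool_pos: [0.5683, 0.196, 0.1349]
tool_rot: [0.0, 0.733, 0.68, 0.001]
contact_force: [-3.1, -1.1, 5.4]
gripper_width: -0.002
```

move_arm([
  {"tx": 0, "ty": 0, "tz": 0.003, "ax": 0, "ay": 0, "az": 0, "jaw": 255},
])

```text
time: 19.4
tool_pos: [0.5683, 0.196, 0.1328]
tool_rot: [0.0, 0.733, 0.68, 0.0]
contact_force: [-4.7, -1.9, 6.7]
gripper_width: 0.003
```

move_arm([
  {"tx": 0, "ty": 0, "tz": 0.003, "ax": 0, "ay": 0, "az": 0, "jaw": 255},
])

```text
time: 19.5
tool_pos: [0.5683, 0.196, 0.1309]
tool_rot: [0.0, 0.733, 0.68, 0.0]
contact_force: [-3.4, -0.8, 8.6]
gripper_width: 0.004
```

move_arm([
  {"tx": 0, "ty": 0, "tz": 0.003, "ax": 0, "ay": 0, "az": 0, "jaw": 255},
])

```text
time: 19.6
tool_pos: [0.5683, 0.196, 0.1292]
tool_rot: [0.0, 0.733, 0.68, 0.0]
contact_force: [-5.2, -1.7, 8.3]
gripper_width: -0.002
```

move_arm([
  {"tx": 0, "ty": 0, "tz": 0.003, "ax": 0, "ay": 0, "az": 0, "jaw": 255},
  {"tx": 0, "ty": 0, "tz": 0.003, "ax": 0, "ay": 0, "az": 0, "jaw": 255},
])

```text
time: 19.8
tool_pos: [0.5685, 0.196, 0.129]
tool_rot: [0.0, 0.733, 0.68, -0.001]
contact_force: [-9.2, -2.7, 15.5]
gripper_width: -0.003
```

Bottomed: z stalls at 0.129 (12 mm of travel) and the force rises to 15 N. One short hold, then lift.

move_arm([
  {"tx": 0, "ty": 0, "tz": 0.003, "ax": 0, "ay": 0, "az": 0, "jaw": 255},
  {"tx": 0, "ty": 0, "tz": -0.008, "ax": 0, "ay": 0, "az": 0, "jaw": 255},
  {"tx": 0, "ty": 0, "tz": -0.02, "ax": 0, "ay": 0, "az": 0, "jaw": 255},
  {"tx": 0, "ty": 0, "tz": -0.04, "ax": 0, "ay": 0, "az": 0, "jaw": 255},
  {"tx": -0.02, "ty": 0, "tz": -0.04, "ax": 0, "ay": 0, "az": 0, "jaw": 255},
  {"tx": -0.04, "ty": 0, "tz": 0, "ax": 0, "ay": 0, "az": 0, "jaw": 255},
  {"tx": -0.04, "ty": 0, "tz": 0, "ax": 0, "ay": 0, "az": 0, "jaw": 255},
  {"tx": 0, "ty": 0, "tz": 0, "ax": 0, "ay": 0, "az": 0, "jaw": 255},
  {"tx": 0, "ty": 0, "tz": 0, "ax": 0, "ay": 0, "az": 0, "jaw": 255},
])

```text
time: 20.7
tool_pos: [0.5627, 0.0947, 0.2433]
tool_rot: [0.002, 0.732, 0.682, 0.002]
contact_force: [0.0, 0.2, -0.6]
gripper_width: 0.001
```

```bash
python3 -c "
from h import *
go((.567,.195,.141),-4)
f=manip.grab_frame('wrist');cv2.imwrite('pics/w15.png',f['color'][:,:,::-1])
cv2.imwrite('pics/w15c.png',cv2.resize(f['color'][0:240,210:430,::-1],None,fx=2.5,fy=2.5,interpolation=cv2.INTER_CUBIC))
T=manip.grab_frame('top');cv2.imwrite('pics/t15.png',T['color'][:,:,::-1])"
```

```text
t 20.7 p [0.5627 0.0947 0.2433] shift tool mm [100.5  -3.5 102.2] | 143 rotvec [ 0.34  0.05 -0.07] | 0.3 F [ 0.   0.2 -0.6] w 0.001 q [ 0.04 -0.09  1.73 -0.    1.49  0.11]
```

View pics/w15c.png

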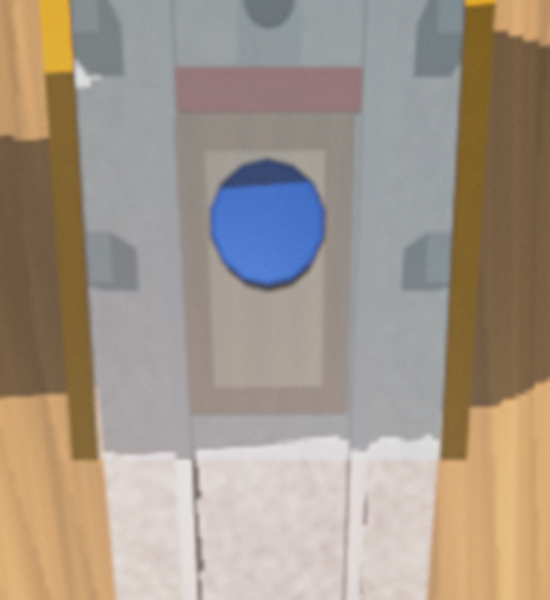

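View pics/t15.png

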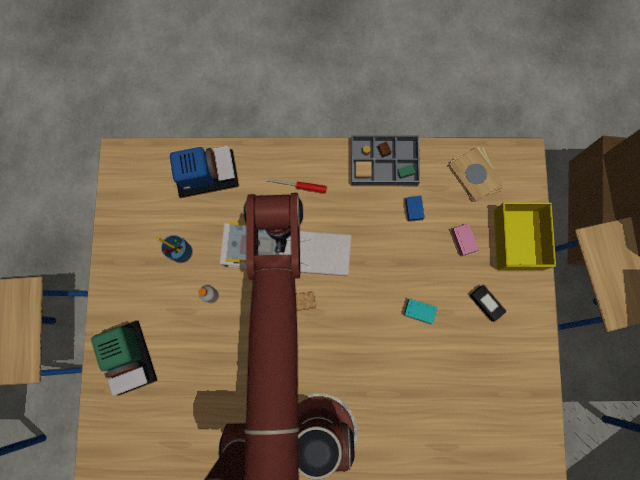

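The block is flush with the red bar (crop y≈112), square, nothing else moved, arm clear. Quick check that the head is back up by its apparent size.

```bash
python3 -c "
from h import *
f=manip.grab_frame('wrist')
a=np.array([[210,224],[325,224]])/2.5+[210,0]
for z in(.141,.129):
  P=onz(f,a,z);print(z,np.linalg.norm(P[0]-P[1]),P.mean(0))
print(np.array(manip.state()['contact_force']).round(1))
manip.job_done()"
```

```text
0.141 0.029042188465493956 [0.56647759 0.19631834 0.141     ]
0.129 0.030464870181333398 [0.56646389 0.19762937 0.129     ]
[-0.1  0.2 -0.4]
the job is handed in; nothing more can be done
```

The job is handed in at about 21 s of the 64 s allowed; I have no verdict, and one last check, whether the punch head came fully back up, was inconclusive.

**What I did:**
- I gripped the brown block and set it on the foot, about 1 mm off the centre line, and let go.
- I pushed it up between the rails with shut fingers tilted 40 degrees.
- I held it against the stop at about 9 N for about 0.6 s. The tip stayed put through the hold, so the stop did not appear to slip.
- I then pressed the punch head until it stalled 12 mm down at about 15 N and lifted off.

**Last checks:**
- **Block:** in the final wrist view it lies flush with the red stop, square and centred between the rails.
- **Robot:** the arm stands clear, with about 0 N on the tool.
- **Other things:** what the top view shows looks unmoved. The arm hid part of the sanding block.
- **Punch head:** its apparent width gives 29.0 mm if it is up and 30.5 mm if it is down, against 30 mm true. That difference is too small to tell, so its return rests on the spring and the clean lift-off.

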